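# Set the rack fence, stack the barrels, scrap the shorts

## Robot

A 6-joint arm with a two-finger parallel gripper is mounted at the origin on the work surface. World frame = base frame: x ahead of the robot, y to its left, z up, the work surface at z = 0. Lengths are in m, angles in degrees, forces in N, time in s.
With the tool pointing down it reaches from about 0.3 to 0.75 m from the base axis. Payload 8.5 kg.
Tool frame: the origin (TCP) lies midway between the tips of the shut fingers; the grasp point (between the pads) lies 19 mm behind it; y points along the fingers, x is the direction in which the jaws open and shut, and the axes are right-handed (so a half turn about y gives the same grasp; the last joint's range is limited). The gripper opens to 85 mm and grips with 20 to 120 N. Pads are 22 mm wide; open, the fingers measure 114 mm over their backs; the gripper's body (76 mm by 85 mm) begins 54 mm behind the grasp point. The pads swing forward as they close: fully open they stand 13 mm farther back than shut.
Start: joints at [-88.711, 21.807, 74.336, -0, 83.858, -12.336], TCP at [0.13, -0.535, 0.231] pointing down, gripper open.
Joint ranges: [-178.18, 178.18], [-50.72, 133.34], [12.68, 142.11], [-81.47, 261.47], [9.98, 163.14], [-165.26, 165.26]. Speed limits (degrees/s): [136.94, 136.94, 180, 180, 180, 180].

## Interface

Orientations are given as a 3x3 rotation matrix whose columns are the frame's x, y, z axes.
In Python, from rig import env gives the robot as it stands.
- The arm moves only by the tool carry_out, never from a script. Its argument "plan" is a list of rows, each a list of 3 entries, a list of its own where there are three numbers: the shift along the tool's x, y, z in m, then the turn, a rotation vector about the tool's x, y, z in degrees, then the finger opening in m, from 0 to 0.0854. In form: [[[dx, dy, dz], [ax, ay, az], jaw], ...]. A call has 1 to 8 rows; each row shifts and turns the commanded pose from where the row before left it, along the tool's axes as they then stand; what a row does not reach is not made up. A row lasts 1/8 s, in which the tool goes at most 62.5 mm and 10.7 degrees, less where a joint would pass 70% of its speed; a pose out of reach is approached as far as the arm can. A call is refused whole if a number of a shift passes 0.0625 or a number of a turn 10.7, either way. A call with a gripper value outside its range is refused whole. The fingers move at their own pace and stop on an object; "force" is the grip in N (left out, the last holds). Time passes only in rows, so rows that do not move let the fingers close. It gives the time, the measured TCP pose, the force and the opening at its end, in the units of the state.
- env.observe(): the state, without advancing time (a new reading comes with each control period).
- env.get_image(name): name is "scene" or "top" or "wrist"; returns a dict with "image" (400x640x3 uint8, red, green, blue), "vfov" (degrees; the focal length in pixels is half the picture's height over the tangent of half this angle, whatever the lens; pixels are square), "cx", "cy" (the principal point, pixels), "rvec" (rotation vector, rad) and "tvec" (3), from world to camera coordinates, as OpenCV has them; the wrist camera has in their place "tool_from_camera" (4x4, takes a point from camera to tool coordinates, whose origin is the TCP and whose axes are the tool frame's). Camera axes: x right, y down, z forward; pixel columns grow to the right and rows downward; lengths in m; the calibration is good to about 2 mm. A picture is of the moment at which its call begins: read the wrist's pose just before it. There is no depth.
- env.close_job(): hands the job in, once; it reports no verdict.
Trained networks look in a picture, given as the dict that the camera call returned (one of the last four; its "shot" number tells which), for a name from the list of things; names that differ only in an ending like _2 or _b are one class to them, and where a whole thing is asked for, a point or a joint stands for the part that bears it (a point fixed in the world has none). Each returns a list of dicts, best first, with "conf" (0 to 1); they miss things now and then, are a little off and sometimes report something else, mostly with a low value. They report only what shows in the picture. A call takes as long as a camera call. They do not tell look-alikes from the thing itself.
- env.outline_of(target, picture): "mask" (400x640 bool, what is visible of it) and "pixel" ([row, column] in pixels, amid what is visible of it).
The state is a dict: "time_s": time; "q": joint angles; "qvel": joint speeds; "joint_efforts": joint torques, N m; "position": TCP position; "tool_rot": TCP orientation; "ft_force": force on the tool from outside, world axes, zero at the start; "wrist_torque": the same for the moment, N m; "grip_width": finger opening in m.
Only numpy, scipy, OpenCV 4.12 (cv2) and the standard library are available. Lean on these libraries where they do the work, as an engineer would, in place of code of your own. Each camera call takes 0.05 s, during which the arm holds its last target.

## Task

Get the stacking rack ready for the finished actuator barrels: with the handwheel's crank handle wind the sliding fence outwards until it is at least 5 mm past the thick mark line, then wind it back in and stop on the mark, so that the last movement is inwards, the backlash is taken up and the screw backs the fence (if you come in too far, go out past the mark and come in again). Only then stack all the long barrels that are there between the two fences as a pyramid, lying crosswise on the bed: three side by side, the next ones saddled in the gaps of the layer below, any sixth on top. Also drop every short reject barrel into the scrap box, pushing its sprung flap down and holding it open while you let go; leave the fence on the mark, the flap closed, and the jar, screwdriver and steel block alone.

Things in the scene. Friction and masses are not known exactly. Their poses are not given: they have to be found in the camera images.
- rack: Fixed stacking rack, turned a little; origin at the centre of its underside. Its y (fixed fence -> sliding fence -> handwheel) runs roughly to the robot's left, its x away from the robot. Foot plate 100 x 345 x 12 mm. The fixed fence's inner face is at y -155 mm, the sliding one's at -43 mm plus joint fence: 112 mm apart on the mark. Grey gearbox x -45..45, y 37..153 mm, 78 mm high.
- bed (a point): Middle of the space between the fences (fence on the mark), on the top of the steel bed, 45 mm above the bench; the bed is 36 mm wide in x. Barrels lie along the rack's x, overhanging 12 mm each end, so their ends can be gripped. Their centres are 63 mm above the bench in layer 1, about 94 in layer 2, about 124 in layer 3. Fences: 36 mm wide, 22 to 24 mm above the bed; sliding one 14 mm thick.
- fence (a joint): Slide of the steel sliding fence, m: 0 = its brass pointer stands exactly on the mark; positive = outwards (rack +y, wider gap); range -0.034..0.016. It begins too far in, at -0.023 to -0.009. It moves 5 mm for each rad of the screw.
- lash (a joint): Play (backlash) of the handwheel on the screw, rad, -0.25..0.25: the wheel turns freely through these 0.5 rad before it drives the screw. -0.25 = taken up clockwise (winding in), +0.25 = taken up counter-clockwise (winding out). Below -0.10 counts as taken up inwards.
- hub (a point): Centre of the handwheel's upper face, 94 mm above the bench, on its upright axis. The wheel is an aluminium disc of radius 55 mm with graduations, lying level on the gearbox. Turned counter-clockwise (seen from above) it winds the fence outwards, clockwise inwards. Turning force at the handle about 3 N.
- handle (a point): Middle of the black crank handle: an upright round grip, 18 mm thick, 48 mm high, on the wheel 42 mm from its axis. It revolves freely on its own pin, so it can be gripped and led round in a circle with the gripper's heading unchanged. This point is 124 mm above the bench, 20 mm below the grip's top and 30 mm above the wheel's face.
- pointer (a point): Tip of the brass pointer on the sliding fence, beside the white scale on the rack's +x side, 57 mm above the bench.
- mark (a point): Inner end of the long thick black mark line across the white scale (5 mm divisions) of the rack, 55 mm above the bench. The pointer is on the mark when it has the same rack y.
- bin: Fixed green scrap box, 135 (x) x 165 (y) mm, 150 mm high, origin at the centre of its underside, turned a little. Its steel top has a slot, bin x -44..50 mm, y -66..66 mm, closed by the flap. Walls 3 mm. Box and tray stand at the robot's left and right, in either order.
- slot (a point): Centre of the slot, on the top face of the scrap box (150 mm above the bench).
- flap (a joint): Dark flap in the slot, 92 mm long, 128 mm wide, hinged at the bin's +x side, swings down; rad, 0 closed, stop 1.35. Its spring (0.2 N m closed, 0.3 at 1 rad) carries a short laid on it. Push down with the held short and fingertips about 40 mm from the hinge until the short's underside is some 60 mm deep (about 8 N) and let go there: the short slides off at the -x side. The flap shuts by itself.
- flap_hinge (a point): Middle of the flap's hinge line, level with the flap's top face.
- tray: Fixed grey plastic tray, 200 (x) x 180 (y) mm, floor 4 mm thick, with 16 mm rims along its sides at y = -88 and 88 mm, open at its x ends. Origin at the centre of its underside. The long barrels lie on it in two rows, along its x, row centres 100 mm apart, neighbours 50 mm apart.
- barrel1: Long (good) barrel: plain aluminium round, 36 mm diameter, 60 mm long, dark bore at its flat ends, about 120 g. Origin at its centre, x along its axis. Lies on its side; 4 to 6 of the six are present.
- barrel2: Long (good) barrel: plain aluminium round, 36 mm diameter, 60 mm long, dark bore at its flat ends, about 120 g. Origin at its centre, x along its axis. Lies on its side; 4 to 6 of the six are present.
- barrel3: Long (good) barrel: plain aluminium round, 36 mm diameter, 60 mm long, dark bore at its flat ends, about 120 g. Origin at its centre, x along its axis. Lies on its side; 4 to 6 of the six are present.
- barrel4: Long (good) barrel: plain aluminium round, 36 mm diameter, 60 mm long, dark bore at its flat ends, about 120 g. Origin at its centre, x along its axis. Lies on its side; 4 to 6 of the six are present.
- barrel5: Long (good) barrel: plain aluminium round, 36 mm diameter, 60 mm long, dark bore at its flat ends, about 120 g. Origin at its centre, x along its axis. Lies on its side; 4 to 6 of the six are present.
- barrel6: Long (good) barrel: plain aluminium round, 36 mm diameter, 60 mm long, dark bore at its flat ends, about 120 g. Origin at its centre, x along its axis. Lies on its side; 4 to 6 of the six are present.
- short1: Short reject barrel: same material and 36 mm diameter, but only 40 mm long, about 80 g. Origin at its centre, z along its axis. Stands on end on the bench in front of the rack; one or two are present.
- short2: Short reject barrel: same material and 36 mm diameter, but only 40 mm long, about 80 g. Origin at its centre, z along its axis. Stands on end on the bench in front of the rack; one or two are present.
- jar: Bystander: clear jar, 60 mm wide and 75 mm high, beyond the rack. Leave alone.
- screwdriver: Bystander: black-handled screwdriver lying beyond the work. Leave alone.
- gauge_block: Bystander: dark steel block 50 x 90 x 30 mm beyond the rack. Leave alone.
Not all that is in view belongs to the job. Leave any yellow look-alike of the barrel1 alone.

How it is judged (in metres and radians):
On the way, in this order (a step that is already met when the one before it is completed fails the run):
1. the fence is wound out at least 5 mm past the mark (value of joint fence above 0.005 m), for 0.1 s.
2. the fence is back on the mark, within 2 mm, with the backlash taken up inwards (value of joint fence between -0.002 and 0.002 m and value of joint lash below -0.1 rad), for 0.4 s.
3. the first barrel lies in the rack (none did before the fence was set) (((x of barrel1 in the frame of rack between -0.015 and 0.015 m and y of barrel1 in the frame of rack between -0.15 and -0.045 m and z of barrel1 in the frame of rack between 0.055 and 0.135 m) or (x of barrel2 in the frame of rack between -0.015 and 0.015 m and y of barrel2 in the frame of rack between -0.15 and -0.045 m and z of barrel2 in the frame of rack between 0.055 and 0.135 m) or (x of barrel3 in the frame of rack between -0.015 and 0.015 m and y of barrel3 in the frame of rack between -0.15 and -0.045 m and z of barrel3 in the frame of rack between 0.055 and 0.135 m) or (x of barrel4 in the frame of rack between -0.015 and 0.015 m and y of barrel4 in the frame of rack between -0.15 and -0.045 m and z of barrel4 in the frame of rack between 0.055 and 0.135 m) or (x of barrel5 in the frame of rack between -0.015 and 0.015 m and y of barrel5 in the frame of rack between -0.15 and -0.045 m and z of barrel5 in the frame of rack between 0.055 and 0.135 m) or (x of barrel6 in the frame of rack between -0.015 and 0.015 m and y of barrel6 in the frame of rack between -0.15 and -0.045 m and z of barrel6 in the frame of rack between 0.055 and 0.135 m))), for 0.2 s.
At the end, for the whole second after the job is handed in: Fence within 2 mm of the mark, backlash taken up inwards (lash < -0.10); every long barrel lies still between the fences along rack x (0.15 rad, 15 mm), centre within 6 mm of 63, 94 or 124.5 mm height; every short in the box below 95 mm; flap closed (< 0.12 rad) (all of step 2 and x of barrel1 in the frame of rack between -0.015 and 0.015 m and y of barrel1 in the frame of rack between -0.15 and -0.045 m and z of barrel1 in the frame of rack between 0.055 and 0.135 m and (z of barrel1 in the frame of rack between 0.057 and 0.069 m or z of barrel1 in the frame of rack between 0.0878 and 0.0998 m or z of barrel1 in the frame of rack between 0.1185 and 0.1305 m) and angle between the x axis of each of barrel1, barrel2, barrel3, barrel4, barrel5, barrel6 and the x axis of rack, either way round below 0.15 rad and linear speed of each of barrel1, barrel2, barrel3, barrel4, barrel5, barrel6 below 0.02 m/s and x of barrel2 in the frame of rack between -0.015 and 0.015 m and y of barrel2 in the frame of rack between -0.15 and -0.045 m and z of barrel2 in the frame of rack between 0.055 and 0.135 m and (z of barrel2 in the frame of rack between 0.057 and 0.069 m or z of barrel2 in the frame of rack between 0.0878 and 0.0998 m or z of barrel2 in the frame of rack between 0.1185 and 0.1305 m) and x of barrel3 in the frame of rack between -0.015 and 0.015 m and y of barrel3 in the frame of rack between -0.15 and -0.045 m and z of barrel3 in the frame of rack between 0.055 and 0.135 m and (z of barrel3 in the frame of rack between 0.057 and 0.069 m or z of barrel3 in the frame of rack between 0.0878 and 0.0998 m or z of barrel3 in the frame of rack between 0.1185 and 0.1305 m) and x of barrel4 in the frame of rack between -0.015 and 0.015 m and y of barrel4 in the frame of rack between -0.15 and -0.045 m and z of barrel4 in the frame of rack between 0.055 and 0.135 m and (z of barrel4 in the frame of rack between 0.057 and 0.069 m or z of barrel4 in the frame of rack between 0.0878 and 0.0998 m or z of barrel4 in the frame of rack between 0.1185 and 0.1305 m) and x of barrel5 in the frame of rack between -0.015 and 0.015 m and y of barrel5 in the frame of rack between -0.15 and -0.045 m and z of barrel5 in the frame of rack between 0.055 and 0.135 m and (z of barrel5 in the frame of rack between 0.057 and 0.069 m or z of barrel5 in the frame of rack between 0.0878 and 0.0998 m or z of barrel5 in the frame of rack between 0.1185 and 0.1305 m) and x of barrel6 in the frame of rack between -0.015 and 0.015 m and y of barrel6 in the frame of rack between -0.15 and -0.045 m and z of barrel6 in the frame of rack between 0.055 and 0.135 m and (z of barrel6 in the frame of rack between 0.057 and 0.069 m or z of barrel6 in the frame of rack between 0.0878 and 0.0998 m or z of barrel6 in the frame of rack between 0.1185 and 0.1305 m) and x of short1 in the frame of bin between -0.066 and 0.066 m and y of short1 in the frame of bin between -0.081 and 0.081 m and z of short1 in the frame of bin between 0 and 0.095 m and x of short2 in the frame of bin between -0.066 and 0.066 m and y of short2 in the frame of bin between -0.081 and 0.081 m and z of short2 in the frame of bin between 0 and 0.095 m and value of joint flap below 0.12 rad); the robot touches nothing.
It fails at once if the jar is disturbed (moved more than 3 cm) (distance of jar from where it was at the start of the episode above 0.03 m).
It fails at once if the screwdriver is disturbed (moved more than 3 cm) (distance of screwdriver from where it was at the start of the episode above 0.03 m).
It fails at once if the gauge_block is disturbed (moved more than 3 cm) (distance of gauge_block from where it was at the start of the episode above 0.03 m).
Of barrel1, barrel2, barrel3, barrel4, barrel5, barrel6 only 4 to 6 are there at a start; the rules pass over those that are not, and their reading is None.
Of short1, short2 only 1 to 2 are there at a start; the rules pass over those that are not, and their reading is None.
At some moment in a run one of short1, short2 may be knocked a few centimetres aside while the robot is not near it.
Once in a run the grip may slacken for a moment while it holds something.
It also fails if it takes over 210 s, if anything falls off the work surface, if the arm or the gripper's body presses on something with over 40 N, if the wrist force passes 120 N, or if a joint passes its speed limit or range.

## Working session

There is one attempt and no reset: what is moved stays moved. The work goes in short steps, Python scripts to look and compute and a tool call to move; the robot and the scene stay as the last step left them, time stands still between calls to the robot, and variables do not carry over. Pictures are saved under pics/ and viewed, and the job is handed in when it is done.

Besides the shell and the picture viewer there is one more tool, called after "Emit:" by a JSON object that holds its "name" and its "arguments". carry_out: Moves the arm, as the interface text tells. Its arguments: {"type":"object","properties":{"plan":{"type":"array","items":{"type":"array"}},"force":{"type":"number"}},"required":["plan"]}

```bash
ls; mkdir -p pics; cat > h.py <<'E'
import numpy as np, cv2
from rig import env
def save(d,name,crop=None,scale=1):
    im=d["image"][:,:,::-1].copy()
    if crop: r0,r1,c0,c1=crop; im=im[r0:r1,c0:c1]
    if scale!=1: im=cv2.resize(im,None,fx=scale,fy=scale,interpolation=cv2.INTER_CUBIC)
    cv2.imwrite("pics/"+name,im)
def cam(d,T=None):
    f=200/np.tan(np.radians(d["vfov"])/2)
    K=np.array([[f,0,d["cx"]],[0,f,d["cy"]],[0,0,1]])
    if "rvec" in d and d["rvec"] is not None:
        R=cv2.Rodrigues(np.array(d["rvec"],float))[0]; t=np.array(d["tvec"],float).ravel()
    else:
        M=T@np.array(d["tool_from_camera"]); R=M[:3,:3].T; t=-R@M[:3,3]
    return K,R,t
def toolT():
    s=env.observe(); T=np.eye(4); T[:3,:3]=np.array(s["tool_rot"]); T[:3,3]=s["position"]; return T
def back(c,px,z):  # px=(row,col)
    K,R,t=c; d=R.T@np.linalg.inv(K)@np.array([px[1],px[0],1.]); o=-R.T@t
    return o+d*(z-o[2])/d[2]
def proj(c,P):
    K,R,t=c; p=K@(R@np.asarray(P,float)+t); return np.array([p[1]/p[2],p[0]/p[2]])
E
python3 - <<'E'
from h import *
s=env.observe(); print({k:np.round(v,3).tolist() for k,v in s.items()})
for n in("scene","top","wrist"):
    d=env.get_image(n); save(d,n+"0.png"); print(n,{k:v for k,v in d.items() if k!="image"})
E
```

```text
pics
{'time_s': 0.0, 'q': [-88.711, 21.842, 74.386, 0.0, 83.86, -12.335], 'qvel': [-0.037, -0.023, -0.059, 0.004, -0.065, 0.078], 'joint_efforts': [-0.0, -44.847, -23.128, -0.0, 0.005, 0.0], 'position': [0.13, -0.534, 0.231], 'tool_rot': [[0.236, -0.0, 0.972], [-0.972, 0.002, 0.236], [-0.001, -1.0, 0.0]], 'ft_force': [-0.46, -0.079, 0.393], 'wrist_torque': [-0.038, 0.03, 0.017], 'grip_width': 0.085}
scene {'vfov': 53.760994509797506, 'cx': 316.96273061731506, 'cy': 197.4748744284077, 'rvec': array([ 1.6250988 ,  2.14219597, -0.70748082]), 'tvec': array([ 0.16681896, -0.36021542,  1.3436964 ]), 'shot': 1}
top {'vfov': 43.879274525961904, 'cx': 323.23708430467053, 'cy': 197.33407351464433, 'rvec': array([ 2.17408049, -2.04531097,  0.20815156]), 'tvec': array([-0.02686416,  0.54455109,  1.260848  ]), 'shot': 2}
wrist {'vfov': 70.36367960659827, 'cx': 318.94502926771213, 'cy': 198.10981326991856, 'tool_from_camera': array([[ 9.99996672e-01, -5.56068258e-04,  2.51925752e-03,
         3.89531207e-04],
       [-2.57683642e-03, -2.62835959e-01,  9.64837094e-01,
        -1.40730420e-01],
       [ 1.25636184e-04, -9.64840375e-01, -2.62836517e-01,
         6.68296912e-02],
       [ 0.00000000e+00,  0.00000000e+00,  0.00000000e+00,
         1.00000000e+00]]), 'shot': 3}
```

View pics/scene0.png

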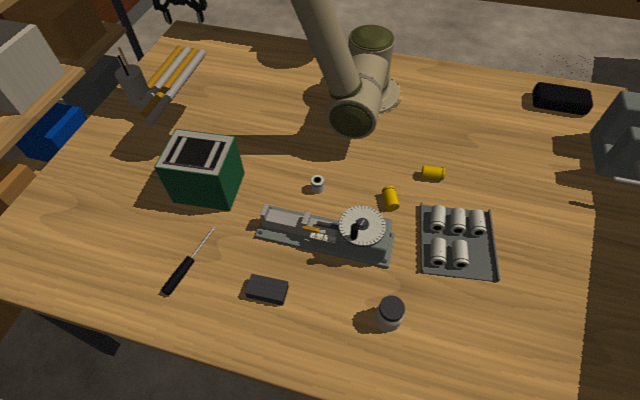

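View pics/top0.png

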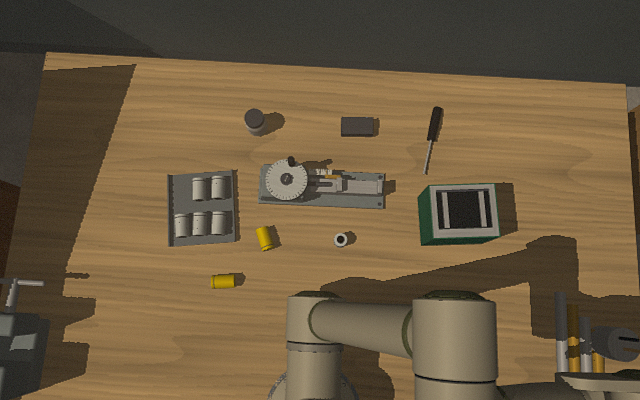

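View pics/wrist0.png

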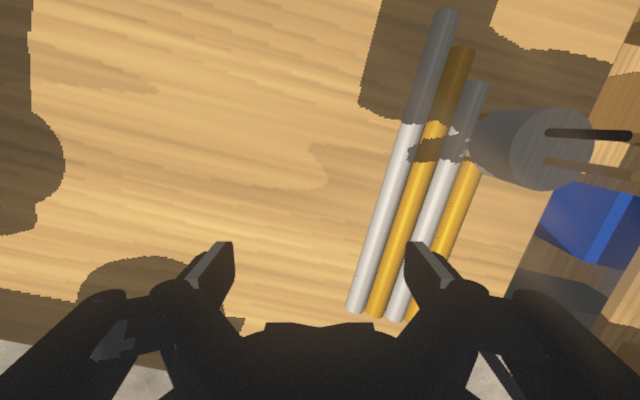

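```bash
python3 - <<'E'
from h import *
d=env.get_image("top"); c=cam(d)
K,R,t=c; print("campos",-R.T@t)
for n,z in [("rack",.012),("hub",.094),("handle",.124),("pointer",.057),("mark",.055),("bin",.15),("slot",.15),("flap_hinge",.15),("tray",.004),("barrel1",.022),("short1",.04),("jar",.075),("gauge_block",.03),("screwdriver",.01)]:
    for o in env.outline_of(n,d)[:6]:
        p=o["pixel"]; print(n,round(o["conf"],2),np.round(p,1),np.round(back(c,p,z),3),int(o["mask"].sum()))
# manual points
print("bin corners", [np.round(back(c,p,.15),3).tolist() for p in [(186,432),(184,494),(235,497),(239,432)]])
print("rack foot corners",[np.round(back(c,p,.012),3).tolist() for p in [(164,259),(204,259),(209,385),(173,384)]])
print("tray corners",[np.round(back(c,p,.004),3).tolist() for p in [(175,168),(171,233),(240,235),(246,169)]])
save(d,"topc.png",(140,260,150,310),4.5);save(d,"topd.png",(140,260,240,400),4.5)
E
```

```text
campos [ 0.27887268 -0.01147643  1.34502549]
rack 0.92 [186.2 315.2] [0.584 0.031 0.012] 4798
rack 0.5 [208.6 464.1] [ 0.546 -0.378  0.012] 2004
hub 0.63 [184.5 283.8] [0.565 0.11  0.094] 1300
pointer 0.49 [179.2 338.3] [ 0.597 -0.031  0.057] 140
mark 0.87 [185.6 318.1] [0.576 0.022 0.055] 4616
bin 0.71 [216.4 458.4] [ 0.498 -0.327  0.15 ] 4736
bin 0.34 [186.2 215.9] [0.538 0.271 0.15 ] 282
slot 0.74 [210.7 467.7] [ 0.514 -0.349  0.15 ] 1917
slot 0.54 [223.8 216.7] [0.444 0.26  0.15 ] 333
flap_hinge 0.89 [210.3 463.5] [ 0.514 -0.339  0.15 ] 1925
tray 0.79 [206.  198.7] [0.511 0.347 0.004] 3427
tray 0.75 [121.6 256.7] [0.764 0.21  0.004] 514
barrel1 0.9 [224.5 179.7] [0.454 0.388 0.022] 324
barrel1 0.79 [281.5 222.9] [0.311 0.256 0.022] 322
barrel1 0.74 [238.9 261.9] [0.429 0.164 0.022] 283
barrel1 0.7 [188.6 199.9] [0.556 0.345 0.022] 325
barrel1 0.66 [210.7 462.4] [ 0.538 -0.371  0.022] 1948
barrel1 0.62 [222.7 198. ] [0.462 0.339 0.022] 317
short1 0.51 [238.  337.2] [ 0.441 -0.037  0.04 ] 137
jar 0.98 [120.4 256.9] [0.742 0.198 0.075] 478
jar 0.22 [225.9 195.5] [0.446 0.331 0.075] 333
gauge_block 0.64 [126.2 355.7] [ 0.758 -0.071  0.03 ] 625
screwdriver 0.55 [121.2 433.5] [ 0.794 -0.292  0.01 ] 301
screwdriver 0.41 [121.8 258. ] [0.762 0.205 0.01 ] 508
bin corners [[0.571, -0.261, 0.15], [0.585, -0.414, 0.15], [0.458, -0.42, 0.15], [0.439, -0.263, 0.15]]
rack foot corners [[0.638, 0.191, 0.012], [0.525, 0.181, 0.012], [0.532, -0.163, 0.012], [0.633, -0.157, 0.012]]
tray corners [[0.593, 0.443, 0.004], [0.615, 0.263, 0.004], [0.423, 0.239, 0.004], [0.396, 0.415, 0.004]]
```

```bash
cat >> h.py <<'E'
from scipy.spatial.transform import Rotation as Rn
def Rh(phi):
    c,s=np.cos(np.radians(phi)),np.sin(np.radians(phi))
    return np.array([[s,0,c],[-c,0,s],[0,-1,0.]])
def head(R): return np.degrees(np.arctan2(R[1,2],R[0,2]))
def plan(x,y,z,phi,jaw,n=None,cyl=False,start=None,vmax=.058,out=True):
    """rows from measured (or start=(pos,R)) pose to target"""
    if start is None:
        s=env.observe(); p0=np.array(s["position"]);R0=np.array(s["tool_rot"])
    else: p0,R0=start
    p1=np.array([x,y,z]);R1=Rh(phi)
    rv=Rn.from_matrix(R0.T@R1).as_rotvec(degrees=True)
    if cyl:
        a0,a1=np.arctan2(p0[1],p0[0]),np.arctan2(y,x); r0,r1=np.hypot(*p0[:2]),np.hypot(x,y)
        f=lambda u:np.array([(r0+(r1-r0)*u)*np.cos(a0+(a1-a0)*u),(r0+(r1-r0)*u)*np.sin(a0+(a1-a0)*u),p0[2]+(z-p0[2])*u])
        L=np.hypot(np.hypot(r1-r0,z-p0[2]),abs(a1-a0)*max(r0,r1))
    else:
        f=lambda u:p0+(p1-p0)*u; L=np.linalg.norm(p1-p0)
    if n is None: n=int(max(1,np.ceil(L/vmax),np.ceil(np.linalg.norm(rv)/10)))
    rows=[];p,R=p0,R0
    for i in range(1,n+1):
        q=f(i/n); Rq=R0@Rn.from_rotvec(rv*i/n,degrees=True).as_matrix()
        d=np.round(R.T@(q-p),4); w=np.round(Rn.from_matrix(R.T@Rq).as_rotvec(degrees=True),1)
        rows.append([d.tolist(),w.tolist(),jaw])
        p=p+R@d; R=R@Rn.from_rotvec(w,degrees=True).as_matrix()
    if out:
        for r in rows: print(str(r)+",")
    return p,R
def st():
    s=env.observe(); print("t",round(s["time_s"],2),"p",np.round(s["position"],4).tolist(),"head",round(head(np.array(s["tool_rot"])),2),"F",np.round(s["ft_force"],1).tolist(),"w",round(s["grip_width"],4),"q6",round(s["q"][5],1))
E
python3 - <<'E'
from h import *
plan(.50,-.02,.38,90,.085,cyl=True)
E
```

```text
[[-0.0065, -0.0114, 0.0542], [-0.0, -5.9, -0.0], 0.085],
[[-0.0063, -0.0115, 0.0539], [-0.0, -5.9, -0.0], 0.085],
[[-0.0061, -0.0114, 0.0535], [-0.0, -5.8, -0.0], 0.085],
[[-0.006, -0.0114, 0.0532], [-0.0, -5.9, -0.0], 0.085],
[[-0.0058, -0.0115, 0.0528], [-0.0, -5.9, -0.0], 0.085],
[[-0.0056, -0.0114, 0.0524], [-0.0, -5.9, -0.0], 0.085],
[[-0.0054, -0.0115, 0.0521], [-0.0, -5.8, -0.0], 0.085],
[[-0.0053, -0.0114, 0.0517], [-0.0, -5.9, -0.0], 0.085],
[[-0.0051, -0.0114, 0.0513], [-0.0, -5.9, -0.0], 0.085],
[[-0.0049, -0.0115, 0.051], [-0.0, -5.9, -0.0], 0.085],
[[-0.0047, -0.0114, 0.0506], [-0.0, -5.8, -0.0], 0.085],
[[-0.0046, -0.0114, 0.0503], [-0.0, -5.9, -0.0], 0.085],
[[-0.0045, -0.0115, 0.0499], [-0.0, -5.9, -0.0], 0.085],
```

Emit:
{"name": "carry_out", "arguments": {"plan": [[[-0.0063, -0.0115, 0.054], [0, -5.9, 0], 0.085], [[-0.0063, -0.0115, 0.054], [0, -5.9, 0], 0.085], [[-0.006, -0.0115, 0.0535], [0, -5.9, 0], 0.085], [[-0.006, -0.0115, 0.053], [0, -5.9, 0], 0.085], [[-0.0058, -0.0115, 0.053], [0, -5.9, 0], 0.085], [[-0.0056, -0.0115, 0.0525], [0, -5.9, 0], 0.085], [[-0.0054, -0.0115, 0.052], [0, -5.9, 0], 0.085]]}}

```text
time_s: 1.78
position: [0.4215, -0.3097, 0.3121]
tool_rot: [[0.82, 0.0, 0.572], [-0.572, 0.0, 0.82], [0.0, -1.0, 0.0]]
ft_force: [0.3, 0.3, 0.2]
grip_width: 0.0851
```

Emit:
{"name": "carry_out", "arguments": {"plan": [[[-0.0053, -0.0115, 0.0517], [0, -5.9, 0], 0.085], [[-0.005, -0.0115, 0.0513], [0, -5.9, 0], 0.085], [[-0.005, -0.0115, 0.051], [0, -5.9, 0], 0.085], [[-0.0047, -0.0115, 0.0506], [0, -5.8, 0], 0.085], [[-0.0046, -0.0115, 0.0503], [0, -5.9, 0], 0.085], [[-0.0045, -0.0115, 0.05], [0, -5.9, 0], 0.085], [[0, 0, 0], [0, 0, 0], 0.085]]}}

```text
time_s: 2.65
position: [0.4986, -0.017, 0.3821]
tool_rot: [[1.0, 0.002, -0.009], [0.009, -0.0, 1.0], [0.002, -1.0, -0.0]]
ft_force: [0.4, -0.1, -0.6]
grip_width: 0.0852
```

```bash
python3 - <<'E'
from h import *
st(); T=toolT(); d=env.get_image("wrist"); save(d,"w1.png"); st()
c=cam(d,T)
for n,z in [("hub",.094),("handle",.124),("pointer",.057),("mark",.055),("short1",.04)]:
    for o in env.outline_of(n,d)[:3]:
        p=o["pixel"]; print(n,round(o["conf"],2),np.round(p,1),np.round(back(c,p,z),3),int(o["mask"].sum()))
E
```

```text
t 2.65 p [0.4986, -0.017, 0.3821] head 90.52 F [0.4, -0.1, -0.6] w 0.0852 q6 -16.1
t 2.7 p [0.4986, -0.0186, 0.3812] head 90.34 F [-0.0, -0.2, -0.8] w 0.0853 q6 -16.1
hub 0.61 [ 82.8 370.4] [0.571 0.101 0.094] 4898
handle 0.68 [ 90.1 410.8] [0.62  0.088 0.124] 250
pointer 0.57 [173.9 372.6] [ 0.589 -0.036  0.057] 349
mark 0.95 [120.9 371.8] [0.583 0.049 0.055] 12725
short1 0.66 [175.5 287.2] [ 0.445 -0.044  0.04 ] 376
```

View pics/w1.png

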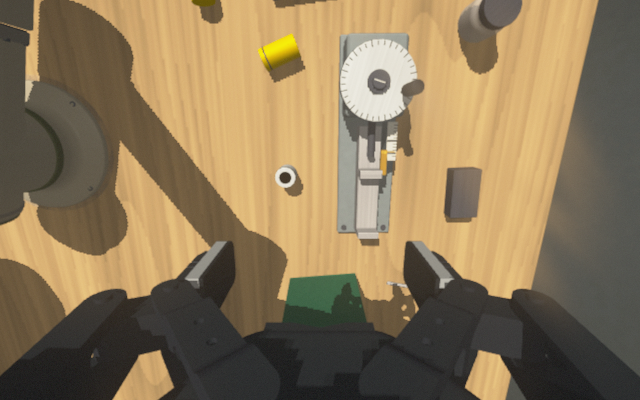

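```bash
python3 - <<'E'
from h import *
plan(.585,-.015,.26,90,.085)
E
```

```text
[[0.0288, 0.0401, 0.0018], [-0.0, 0.0, -0.0], 0.085],
[[0.0288, 0.0401, 0.0019], [-0.0, 0.1, -0.0], 0.085],
[[0.0288, 0.0401, 0.0019], [-0.0, 0.0, -0.1], 0.085],
```

Emit:
{"name": "carry_out", "arguments": {"plan": [[[0.0288, 0.04, 0.002], [0, 0, 0], 0.085], [[0.0288, 0.04, 0.002], [0, 0.2, 0], 0.085], [[0.0288, 0.04, 0.0019], [0, 0, 0], 0.085], [[0, 0, 0], [0, 0, 0], 0.085], [[0, 0, 0], [0, 0, 0], 0.085]]}}

```text
time_s: 3.58
position: [0.585, -0.0142, 0.2618]
tool_rot: [[1.0, 0.001, 0.0], [-0.0, -0.0, 1.0], [0.001, -1.0, -0.0]]
ft_force: [-0.3, -0.8, 0.5]
grip_width: 0.085
```

```bash
python3 - <<'E'
from h import *
st(); T=toolT(); d=env.get_image("wrist"); save(d,"w2.png",None,1.25); np.savez("w2.npz",T=T,**{k:v for k,v in d.items()})
c=cam(d,T)
for n,z in [("hub",.094),("handle",.144),("pointer",.057),("mark",.055),("short1",.04)]:
    for o in env.outline_of(n,d)[:3]:
        p=o["pixel"]; print(n,round(o["conf"],2),np.round(p,1),np.round(back(c,p,z),3),int(o["mask"].sum()))
E
```

```text
t 3.58 p [0.585, -0.0142, 0.2618] head 89.97 F [-0.3, -0.8, 0.5] w 0.085 q6 -12.9
hub 0.96 [ 57.  311.7] [0.579 0.112 0.094] 9838
handle 0.87 [ 74.5 360.4] [0.621 0.089 0.144] 521
pointer 0.9 [190.1 326.8] [ 0.596 -0.033  0.057] 680
mark 0.78 [114.8 317.9] [0.585 0.058 0.055] 21756
short1 0.67 [191.8 212.8] [ 0.446 -0.039  0.04 ] 796
```

View pics/w2.png

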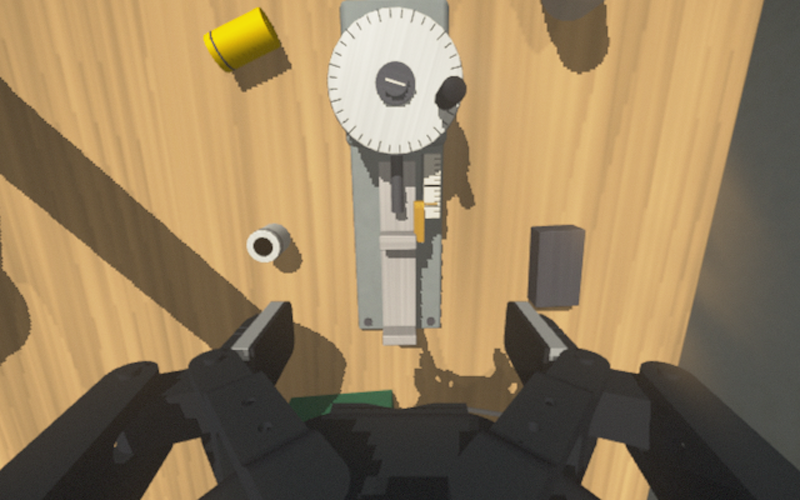

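```bash
python3 - <<'E'
from h import *
d=dict(np.load("w2.npz")); save(d,"w2a.png",(110,190,280,380),8);save(d,"w2b.png",(170,280,270,370),7.5);save(d,"w2c.png",(0,130,250,390),5)
E
```

```text
(no output)
```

View pics/w2a.png

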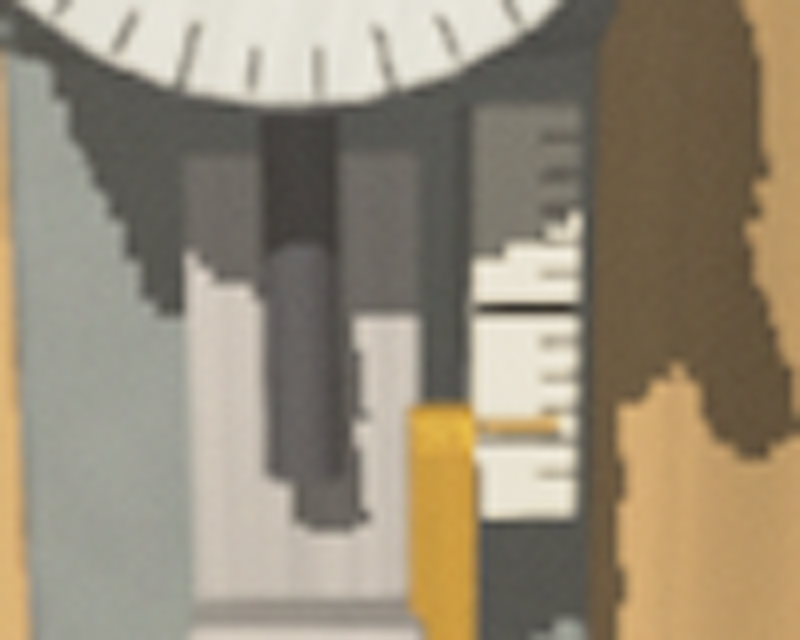

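View pics/w2b.png

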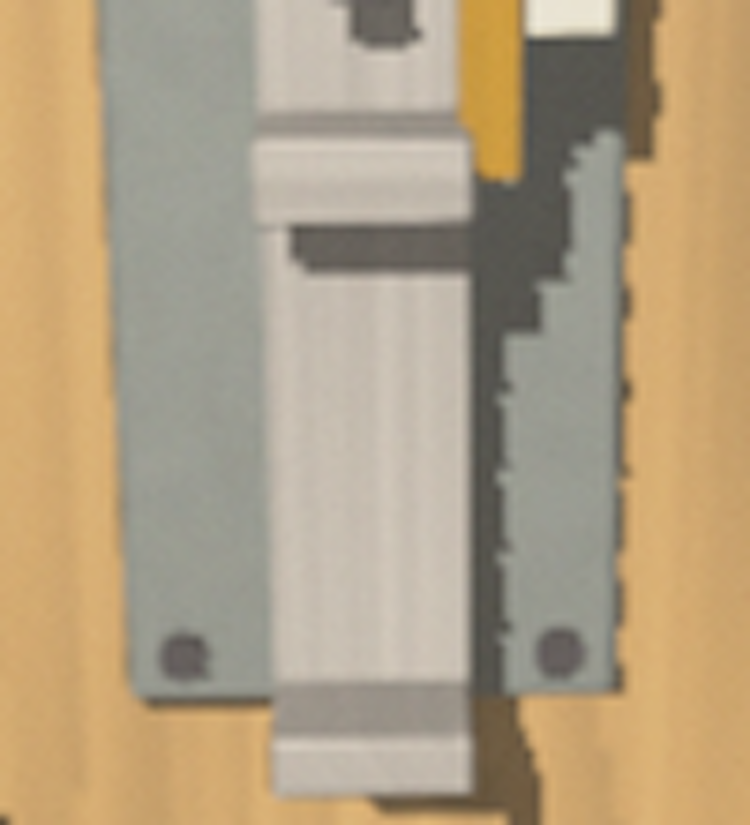

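View pics/w2c.png

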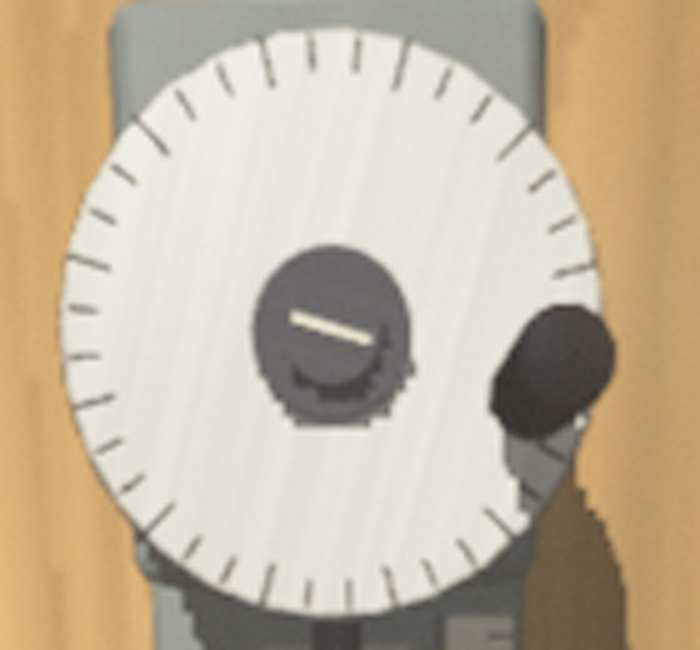

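```bash
python3 - <<'E'
from h import *
d=dict(np.load("w2.npz")); c=cam({k:(d[k] if d[k].ndim else float(d[k])) for k in d if k!="T"},d["T"])
L=[("mark",148.5,339.4,.055),("markout",148.7,352.3,.055),("ptr",163.4,349.5,.057),("footBL",262,287.7,.012),("footBR",262,352.4,.012),
("fixfaceL",261.1,306.3,.045),("fixfaceR",261.1,332.9,.045),("fixtopL",268.4,306.3,.068),("fixtopR",268.4,332.9,.068),
("bedL",200.5,304.9,.045),("slidtopinL",199.6,304,.068),("slidtopinR",199.6,332.9,.068),("hub",64.3,316.5,.094),("hubcap",59.4,316,.1),("handletop",70,364.4,.144)]
for n,r,cc,z in L: print(n,np.round(back(c,(r,cc),z),4))
E
```

```text
mark [0.6107 0.0187 0.055 ]
markout [0.6263 0.0185 0.055 ]
ptr [0.6232 0.0009 0.057 ]
footBL [ 0.5383 -0.1562  0.012 ]
footBR [ 0.6368 -0.1563  0.012 ]
fixfaceL [ 0.5683 -0.1373  0.045 ]
fixfaceR [ 0.6053 -0.1373  0.045 ]
fixtopL [ 0.5692 -0.1357  0.068 ]
fixtopR [ 0.6041 -0.1357  0.068 ]
bedL [ 0.5675 -0.0496  0.045 ]
slidtopinL [ 0.5676 -0.0419  0.068 ]
slidtopinR [ 0.603 -0.042  0.068]
hub [0.5834 0.1056 0.094 ]
hubcap [0.583 0.109 0.1  ]
handletop [0.6241 0.0925 0.144 ]
```

```bash
python3 - <<'E'
from h import *
p=plan(.623,.093,.19,90,.045)
plan(.623,.093,.108,90,.045,start=p)
E
```

```text
[[0.0127, 0.024, 0.0355], [0.0, 0.0, 0.0], 0.045],
[[0.0126, 0.0239, 0.0356], [0.0, 0.0, 0.1], 0.045],
[[0.0127, 0.0239, 0.0355], [0.0, 0.0, -0.0], 0.045],
[[0.0, 0.041, 0.0], [0.0, 0.0, -0.0], 0.045],
[[0.0, 0.041, 0.0001], [0.0, 0.0, -0.0], 0.045],
```

Emit:
{"name": "carry_out", "arguments": {"plan": [[[0.0127, 0.024, 0.0355], [0, 0, 0], 0.045], [[0.0127, 0.024, 0.0355], [0, 0, 0], 0.045], [[0.0127, 0.024, 0.0355], [0, 0, 0], 0.045], [[0, 0, 0], [0, 0, 0], 0.045], [[0, 0.03, 0], [0, 0, 0], 0.045], [[0, 0.03, 0], [0, 0, 0], 0.045], [[0, 0.021, 0], [0, 0, 0], 0.045], [[0, 0, 0], [0, 0, 0], 0.045]], "force": 25}}

```text
time_s: 4.88
position: [0.6227, 0.0921, 0.1076]
tool_rot: [[1.0, -0.002, 0.0], [-0.0, -0.0, 1.0], [-0.002, -1.0, -0.0]]
ft_force: [-0.1, -0.2, 0.8]
grip_width: 0.0454
```

Emit:
{"name": "carry_out", "arguments": {"plan": [[[0, 0, 0], [0, 0, 0], 0.005], [[0, 0, 0], [0, 0, 0], 0.005], [[0, 0, 0], [0, 0, 0], 0.005], [[0, 0, 0], [0, 0, 0], 0.005]], "force": 25}}

```text
time_s: 5.38
position: [0.6231, 0.0931, 0.1096]
tool_rot: [[1.0, 0.001, -0.001], [0.001, 0.0, 1.0], [0.001, -1.0, 0.0]]
ft_force: [-3.4, 1.0, 5.2]
grip_width: 0.0172
```

```bash
python3 - <<'E'
from h import *
st(); d=env.get_image("wrist"); save(d,"w3.png")
E
```

```text
t 5.38 p [0.6231, 0.0931, 0.1096] head 90.04 F [-3.4, 1.0, 5.2] w 0.0172 q6 -2.3
```

View pics/w3.png

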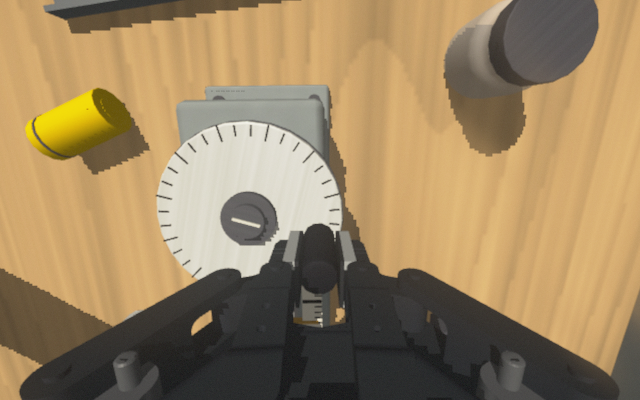

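```bash
python3 - <<'E'
from h import *
T=toolT(); d=env.get_image("wrist"); c=cam(d,T)
print(back(c,(217,247),.1),back(c,(213,249.5),.094))
# fit disc by colour
o=env.outline_of("hub",d)
im=d["image"].astype(int); m=(im.min(2)>170)&(im.max(2)-im.min(2)<40); m[:100]=0;m[285:]=0
cs,_=cv2.findContours(m.astype(np.uint8),cv2.RETR_EXTERNAL,cv2.CHAIN_APPROX_NONE)
k=max(cs,key=cv2.contourArea)[:,0,:]; P=np.array([back(c,(v,u),.094)[:2] for u,v in k])
from scipy.optimize import least_squares
g=P[(np.hypot(*(P-[.583,.107]).T)>.045)]
r=least_squares(lambda q:np.hypot(g[:,0]-q[0],g[:,1]-q[1])-q[2],[.583,.107,.055],loss="soft_l1",f_scale=.001);print(r.x,len(g),r.cost)
r=least_squares(lambda q:np.hypot(g[:,0]-q[0],g[:,1]-q[1])-.055,[.583,.107],loss="soft_l1",f_scale=.001);print(r.x)
E
```

```text
[0.58353969 0.10683575 0.1       ] [0.58355191 0.10720068 0.094     ]
[0.58369804 0.1064943  0.05154502] 629 0.0007431620394953085
[0.58557995 0.10284029]
```

```bash
cat >> h.py <<'E'
def circ(a0,step,n,r=.042):
    for i in range(n):
        a,b=np.radians(a0+step*i),np.radians(a0+step*(i+1))
        print([[round(r*(np.cos(b)-np.cos(a)),4),0,round(r*(np.sin(b)-np.sin(a)),4)],[0,0,0],.005],end=",\n")
E
python3 - <<'E'
from h import *
circ(-19.4,15,21)
E
```

```text
[[np.float64(0.0023), 0, np.float64(0.0107)], [0, 0, 0], 0.005],
[[np.float64(-0.0006), 0, np.float64(0.0109)], [0, 0, 0], 0.005],
[[np.float64(-0.0034), 0, np.float64(0.0104)], [0, 0, 0], 0.005],
[[np.float64(-0.006), 0, np.float64(0.0092)], [0, 0, 0], 0.005],
[[np.float64(-0.0082), 0, np.float64(0.0073)], [0, 0, 0], 0.005],
[[np.float64(-0.0098), 0, np.float64(0.005)], [0, 0, 0], 0.005],
[[np.float64(-0.0107), 0, np.float64(0.0023)], [0, 0, 0], 0.005],
[[np.float64(-0.0109), 0, np.float64(-0.0006)], [0, 0, 0], 0.005],
[[np.float64(-0.0104), 0, np.float64(-0.0034)], [0, 0, 0], 0.005],
[[np.float64(-0.0092), 0, np.float64(-0.006)], [0, 0, 0], 0.005],
[[np.float64(-0.0073), 0, np.float64(-0.0082)], [0, 0, 0], 0.005],
[[np.float64(-0.005), 0, np.float64(-0.0098)], [0, 0, 0], 0.005],
[[np.float64(-0.0023), 0, np.float64(-0.0107)], [0, 0, 0], 0.005],
[[np.float64(0.0006), 0, np.float64(-0.0109)], [0, 0, 0], 0.005],
[[np.float64(0.0034), 0, np.float64(-0.0104)], [0, 0, 0], 0.005],
[[np.float64(0.006), 0, np.float64(-0.0092)], [0, 0, 0], 0.005],
[[np.float64(0.0082), 0, np.float64(-0.0073)], [0, 0, 0], 0.005],
[[np.float64(0.0098), 0, np.float64(-0.005)], [0, 0, 0], 0.005],
[[np.float64(0.0107), 0, np.float64(-0.0023)], [0, 0, 0], 0.005],
[[np.float64(0.0109), 0, np.float64(0.0006)], [0, 0, 0], 0.005],
[[np.float64(0.0104), 0, np.float64(0.0034)], [0, 0, 0], 0.005],
```

Emit:
{"name": "carry_out", "arguments": {"plan": [[[0.0023, 0, 0.0107], [0, 0, 0], 0.005], [[-0.0006, 0, 0.0109], [0, 0, 0], 0.005], [[-0.0034, 0, 0.0104], [0, 0, 0], 0.005], [[-0.006, 0, 0.0092], [0, 0, 0], 0.005], [[-0.0082, 0, 0.0073], [0, 0, 0], 0.005], [[-0.0098, 0, 0.005], [0, 0, 0], 0.005], [[-0.0107, 0, 0.0023], [0, 0, 0], 0.005]]}}

```text
time_s: 6.4
position: [0.5875, 0.146, 0.1095]
tool_rot: [[1.0, 0.003, 0.0], [-0.0, -0.005, 1.0], [0.003, -1.0, -0.005]]
ft_force: [2.2, -16.1, 2.3]
grip_width: 0.0169
```

```bash
python3 - <<'E'
from h import *
st(); p=np.array(env.observe()["position"])[:2]-[.5836,.107]; print(np.hypot(*p),np.degrees(np.arctan2(p[1],p[0])))
E
```

```text
t 6.4 p [0.5875, 0.146, 0.1095] head 89.99 F [2.2, -16.1, 2.3] w 0.0169 q6 3.0
0.03924071330143751 84.29709546793411
```

Emit:
{"name": "carry_out", "arguments": {"plan": [[[-0.0109, 0, -0.0028], [0, 0, 0], 0.005], [[-0.0104, 0, -0.0034], [0, 0, 0], 0.005], [[-0.0092, 0, -0.006], [0, 0, 0], 0.005], [[-0.0073, 0, -0.0082], [0, 0, 0], 0.005], [[-0.005, 0, -0.0098], [0, 0, 0], 0.005], [[-0.0023, 0, -0.0107], [0, 0, 0], 0.005], [[0.0006, 0, -0.0109], [0, 0, 0], 0.005]]}}

```text
time_s: 7.28
position: [0.5407, 0.0976, 0.1095]
tool_rot: [[1.0, -0.001, -0.001], [0.001, 0.001, 1.0], [-0.001, -1.0, 0.001]]
ft_force: [-7.0, 2.8, 14.3]
grip_width: 0.0171
```

```bash
python3 - <<'E'
from h import *
st(); p=np.array(env.observe()["position"])[:2]-[.5825,.1045]; print(np.hypot(*p),np.degrees(np.arctan2(p[1],p[0])))
E
```

```text
t 7.28 p [0.5407, 0.0976, 0.1095] head 90.07 F [-7.0, 2.8, 14.3] w 0.0171 q6 -2.3
0.042344799704345966 -170.61858173085952
```

Emit:
{"name": "carry_out", "arguments": {"plan": [[[0.0034, 0, -0.0104], [0, 0, 0], 0.005], [[0.006, 0, -0.0092], [0, 0, 0], 0.005], [[0.0082, 0, -0.0073], [0, 0, 0], 0.005], [[0.0098, 0, -0.005], [0, 0, 0], 0.005], [[0.0107, 0, -0.0023], [0, 0, 0], 0.005], [[0.0109, 0, 0.0006], [0, 0, 0], 0.005], [[0.0104, 0, 0.0034], [0, 0, 0], 0.005], [[0, 0, 0], [0, 0, 0], 0.005]]}}

```text
time_s: 8.28
position: [0.6026, 0.0668, 0.1095]
tool_rot: [[1.0, 0.003, -0.001], [0.001, -0.0, 1.0], [0.003, -1.0, -0.0]]
ft_force: [0.6, -0.6, 8.5]
grip_width: 0.0172
```

```bash
python3 - <<'E'
from h import *
st(); p=np.array(env.observe()["position"])[:2]-[.5825,.1045]; print(np.hypot(*p),np.degrees(np.arctan2(p[1],p[0])))
for n in("wrist","top","scene"):
    d=env.get_image(n); save(d,"b_"+n+".png") if n=="wrist" else save(d,"b_"+n+".png",(150,220,250,400) if n=="top" else (180,280,240,410),4.5)
E
```

```text
t 8.28 p [0.6026, 0.0668, 0.1095] head 90.04 F [0.6, -0.6, 8.5] w 0.0172 q6 -4.9
0.04269443240945408 -61.9501593162055
```

View pics/b_scene.png

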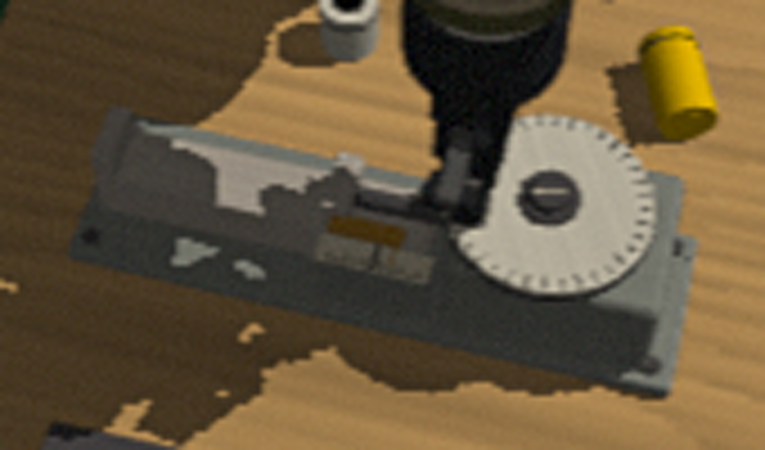

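View pics/b_top.png

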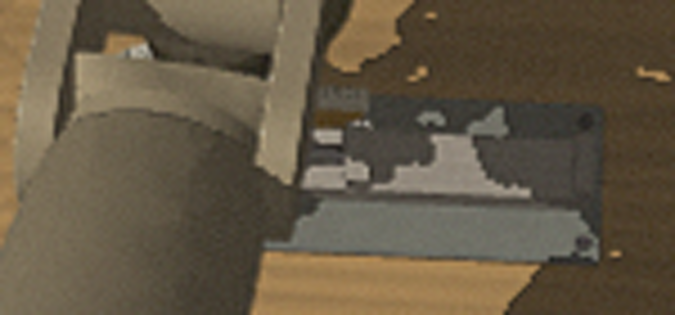

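```bash
python3 - <<'E'
from h import *
d=dict(np.load("w2.npz")); c2=cam({k:(d[k] if d[k].ndim else float(d[k])) for k in d if k!="T"},d["T"])
e=back(c2,(160.6,335),.058); print(e)
s=env.get_image("scene"); c=cam(s)
print("mark",proj(c,[.6185,.0186,.055]))
for f in(0,.02,.025,.028,.03): print(f,proj(c,e+[0,f,0]), proj(c,[.585,-.042+f,.068]))
save(s,"b2.png",(215,255,290,350),12)
E
```

```text
[0.60539938 0.00446372 0.058     ]
mark [236.94805772 322.87160406]
0 [230.452694   318.68355731] [217.13733825 302.67335259]
0.02 [232.33924473 326.64848251] [218.95395483 310.48712261]
0.025 [232.81302251 328.64874919] [219.41014545 312.44932457]
0.028 [233.09770217 329.85065281] [219.68425279 313.62833601]
0.03 [233.287661   330.65264971] [219.86715505 314.41504918]
```

View pics/b2.png

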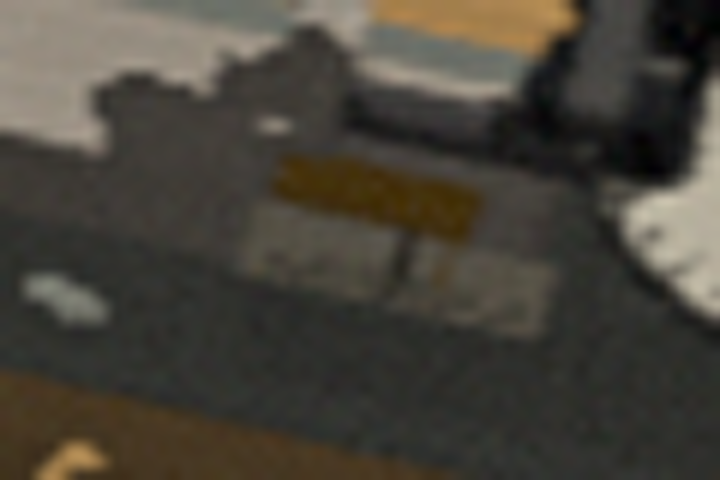

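View pics/b_wrist.png

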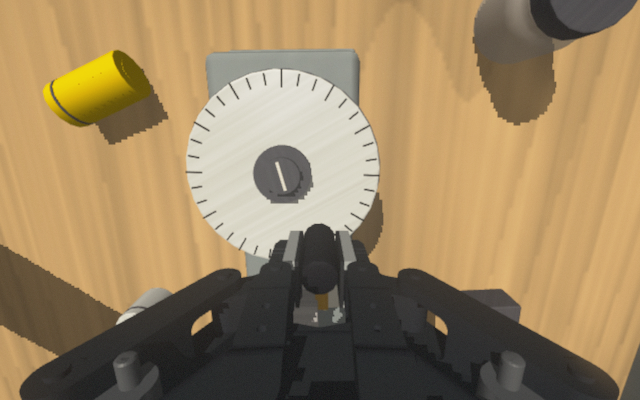

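```bash
python3 - <<'E'
from h import *
circ(-62,-15,6)
E
```

```text
[[np.float64(-0.0103), 0, np.float64(-0.0038)], [0, 0, 0], 0.005],
[[np.float64(-0.0109), 0, np.float64(-0.0011)], [0, 0, 0], 0.005],
[[np.float64(-0.0108), 0, np.float64(0.0018)], [0, 0, 0], 0.005],
[[np.float64(-0.01), 0, np.float64(0.0045)], [0, 0, 0], 0.005],
[[np.float64(-0.0085), 0, np.float64(0.007)], [0, 0, 0], 0.005],
[[np.float64(-0.0064), 0, np.float64(0.0089)], [0, 0, 0], 0.005],
```

Emit:
{"name": "carry_out", "arguments": {"plan": [[[-0.0103, 0, -0.0038], [0, 0, 0], 0.005], [[-0.0109, 0, -0.0011], [0, 0, 0], 0.005], [[-0.0108, 0, 0.0018], [0, 0, 0], 0.005], [[-0.01, 0, 0.0045], [0, 0, 0], 0.005], [[-0.0085, 0, 0.007], [0, 0, 0], 0.005], [[-0.0064, 0, 0.0089], [0, 0, 0], 0.005], [[0, 0, 0], [0, 0, 0], 0.005]]}}

```text
time_s: 9.35
position: [0.5447, 0.0845, 0.1095]
tool_rot: [[1.0, 0.002, -0.001], [0.001, -0.0, 1.0], [0.002, -1.0, -0.0]]
ft_force: [-1.6, 0.6, 9.9]
grip_width: 0.0171
```

```bash
python3 - <<'E'
from h import *
st(); p=np.array(env.observe()["position"])[:2]-[.5825,.1045]; print(np.hypot(*p),np.degrees(np.arctan2(p[1],p[0])))
d=env.get_image("wrist"); save(d,"b3w.png"); s=env.get_image("scene"); save(s,"b3s.png",(215,255,290,350),12)
E
```

```text
t 9.35 p [0.5447, 0.0845, 0.1095] head 90.07 F [-1.6, 0.6, 9.9] w 0.0171 q6 -3.6
0.042743379086445814 -152.04264980016228
```

View pics/b3w.png

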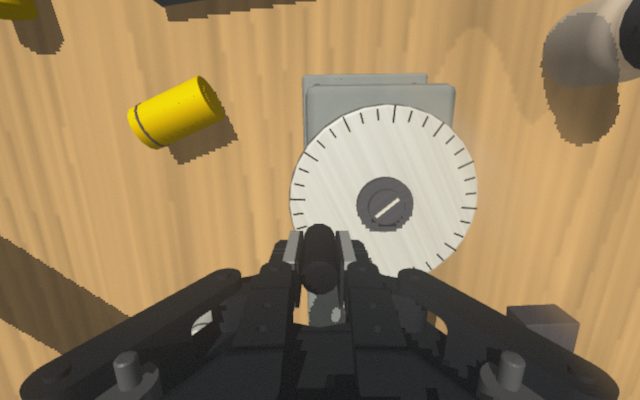

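View pics/b3s.png

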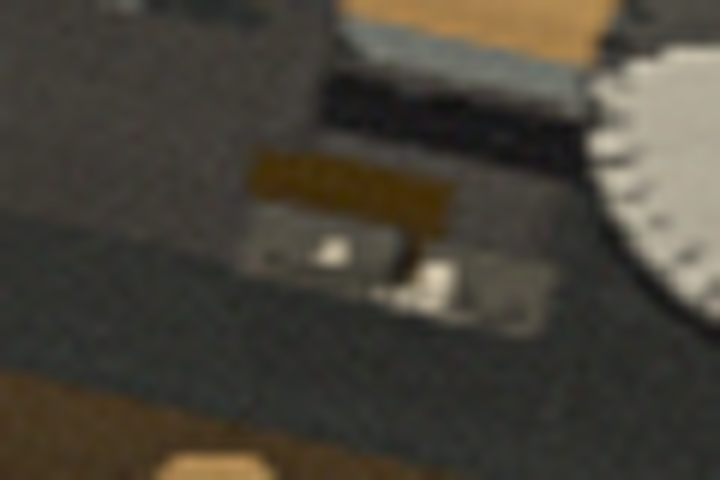

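```bash
python3 - <<'E'
from h import *
circ(-152,-10.7,3)
E
```

```text
[[np.float64(-0.003), 0, np.float64(0.0072)], [0, 0, 0], 0.005],
[[np.float64(-0.0016), 0, np.float64(0.0077)], [0, 0, 0], 0.005],
[[np.float64(-0.0002), 0, np.float64(0.0078)], [0, 0, 0], 0.005],
```

Emit:
{"name": "carry_out", "arguments": {"plan": [[[-0.003, 0, 0.0072], [0, 0, 0], 0.005], [[-0.0016, 0, 0.0077], [0, 0, 0], 0.005], [[-0.0002, 0, 0.0078], [0, 0, 0], 0.005], [[0, 0, 0], [0, 0, 0], 0.005]]}}

```text
time_s: 9.95
position: [0.5403, 0.1071, 0.1095]
tool_rot: [[1.0, 0.003, -0.001], [0.001, 0.0, 1.0], [0.003, -1.0, -0.0]]
ft_force: [-0.8, 1.5, 10.1]
grip_width: 0.0172
```

```bash
python3 - <<'E'
from h import *
st(); p=np.array(env.observe()["position"])[:2]-[.5825,.1045]; print(np.hypot(*p),np.degrees(np.arctan2(p[1],p[0])))
d=env.get_image("wrist"); save(d,"b4w.png",(290,340,280,360),9); s=env.get_image("scene"); save(s,"b4s.png",(215,255,290,350),12)
E
```

```text
t 9.95 p [0.5403, 0.1071, 0.1095] head 90.06 F [-0.8, 1.5, 10.1] w 0.0172 q6 -1.2
0.042320733787741045 176.4145195725613
```

View pics/b4s.png

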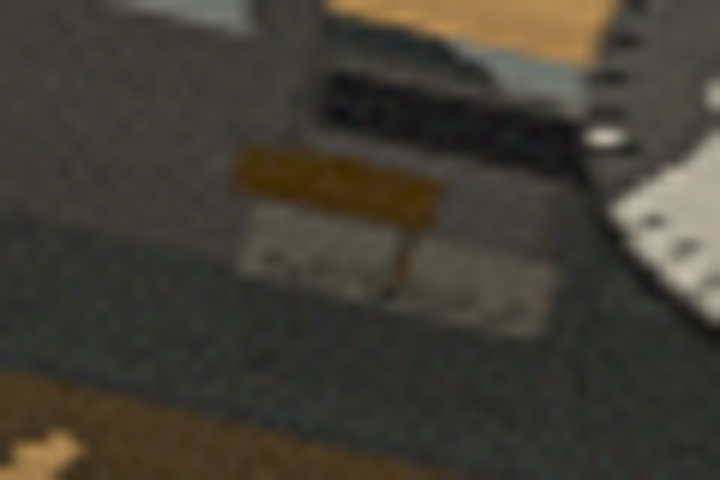

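Emit:
{"name": "carry_out", "arguments": {"plan": [[[0, 0, 0], [0, 0, 0], 0.035], [[0, 0, 0], [0, 0, 0], 0.035], [[0, 0, 0], [0, 0, 0], 0.035], [[0, -0.04, 0], [0, 0, 0], 0.035], [[0.015, -0.05, -0.035], [0, 0, 0], 0.085], [[0.02, -0.02, -0.05], [0, 0, 0], 0.085], [[0.01, 0, -0.04], [0, 0, 0], 0.085], [[0, 0, 0], [0, 0, 0], 0.085]]}}

```text
time_s: 11.05
position: [0.5852, -0.0205, 0.2171]
tool_rot: [[1.0, -0.001, 0.003], [-0.003, -0.0, 1.0], [-0.001, -1.0, -0.0]]
ft_force: [-0.6, 0.7, -0.2]
grip_width: 0.0845
```

```bash
python3 - <<'E'
from h import *
st(); T=toolT(); d=env.get_image("wrist"); save(d,"c1.png"); c=cam(d,T); K,R,t=c
p=proj(c,[.6185,.0186,.055]).astype(int); print(p); save(d,"c2.png",(max(0,p[0]-35),p[0]+35,p[1]-45,p[1]+45),8); print(p[0]-35,p[1]-45)
E
```

```text
t 11.05 p [0.5852, -0.0205, 0.2171] head 89.82 F [-0.6, 0.7, -0.2] w 0.0845 q6 -13.4
[146 349]
111 304
```

View pics/c2.png

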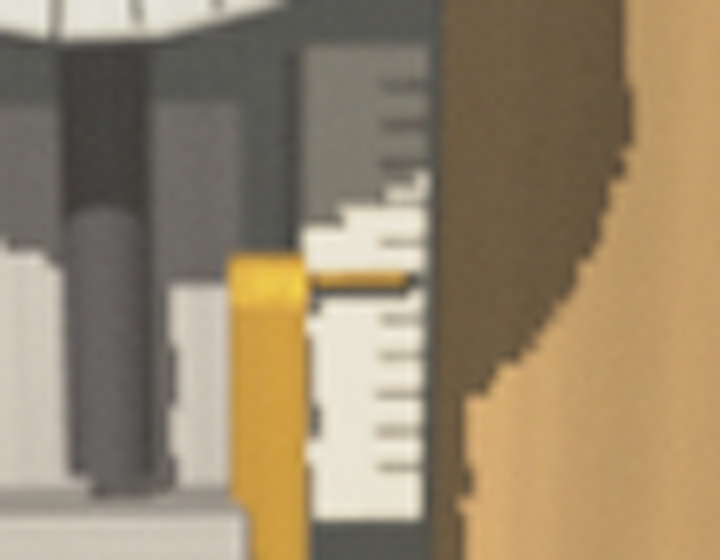

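View pics/c1.png

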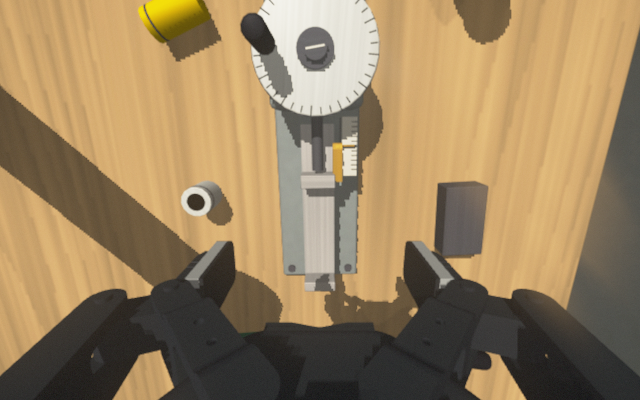

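```bash
python3 - <<'E'
from h import *
st(); T=toolT(); d=env.get_image("wrist"); np.savez("c1.npz",T=T,**d); save(d,"c3.png",(165,300,265,375),5.5)
E
```

```text
t 11.1 p [0.5848, -0.0188, 0.217] head 89.91 F [-0.2, 0.6, 0.7] w 0.085 q6 -13.3
```

View pics/c3.png

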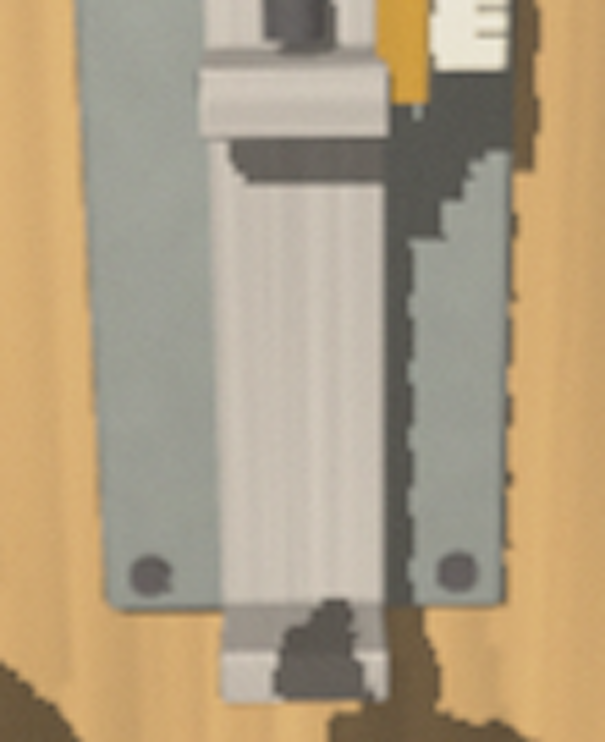

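```bash
python3 - <<'E'
from h import *
d=dict(np.load("c1.npz")); c=cam({k:(d[k] if d[k].ndim else float(d[k])) for k in d if k!="T"},d["T"])
for n,r,cc,z in [("ffL",274.6,305,.045),("ffR",274.6,335.2,.045),("fftop",283.2,320,.068),("slL",189.7,301.4,.068),("slR",189.7,335.5,.068),("bedL",201.4,303.7,.045),("bedR",201.4,335.2,.045),("footBL",275.4,284.5,.012),("footBR",274.9,356.8,.012)]: print(n,np.round(back(c,(r,cc),z),4))
E
```

```text
ffL [ 0.5678 -0.1365  0.045 ]
ffR [ 0.6051 -0.1365  0.045 ]
fftop [ 0.5863 -0.1341  0.068 ]
slL [ 0.5668 -0.0231  0.068 ]
slR [ 0.6026 -0.0231  0.068 ]
bedL [ 0.5677 -0.0425  0.045 ]
bedR [ 0.6038 -0.0425  0.045 ]
footBL [ 0.5379 -0.157   0.012 ]
footBR [ 0.6366 -0.1563  0.012 ]
```

```bash
python3 - <<'E'
from h import *
plan(.50,.285,.25,97,.085)
E
```

```text
[[-0.0141, -0.0054, 0.0505], [-0.0, -1.2, -0.0], 0.085],
[[-0.0131, -0.0055, 0.0507], [-0.0, -1.1, -0.0], 0.085],
[[-0.012, -0.0054, 0.051], [-0.0, -1.2, -0.0], 0.085],
[[-0.011, -0.0055, 0.0513], [-0.0, -1.2, -0.0], 0.085],
[[-0.01, -0.0054, 0.0514], [-0.0, -1.1, -0.1], 0.085],
[[-0.0089, -0.0054, 0.0517], [-0.0, -1.2, 0.0], 0.085],
```

Emit:
{"name": "carry_out", "arguments": {"plan": [[[-0.014, -0.0055, 0.0505], [0, -1.2, 0], 0.085], [[-0.013, -0.0055, 0.0507], [0, -1.1, 0], 0.085], [[-0.012, -0.0055, 0.051], [0, -1.2, 0], 0.085], [[-0.011, -0.0055, 0.0513], [0, -1.2, 0], 0.085], [[-0.01, -0.0055, 0.0514], [0, -1.1, 0], 0.085], [[-0.009, -0.0055, 0.0517], [0, -1.2, 0], 0.085], [[0, 0, 0], [0, 0, 0], 0.085], [[0, 0, 0], [0, 0, 0], 0.085]]}}

```text
time_s: 12.15
position: [0.4995, 0.2853, 0.2503]
tool_rot: [[0.992, -0.001, -0.124], [0.124, -0.0, 0.992], [-0.001, -1.0, -0.0]]
ft_force: [-0.4, -0.3, 0.5]
grip_width: 0.0852
```

```bash
python3 - <<'E'
from h import *
st(); T=toolT(); d=env.get_image("wrist"); np.savez("t1.npz",T=T,**d); save(d,"t1.png",None,1.25)
c=cam(d,T)
for o in env.outline_of("barrel1",d)[:8]:
    p=o["pixel"]; m=o["mask"]; r,cc=np.where(m); print(round(o["conf"],2),np.round(p,1),np.round(back(c,p,.022),3),int(m.sum()),cv2.minAreaRect(np.c_[cc,r].astype(np.float32)))
E
```

```text
t 12.15 p [0.4995, 0.2853, 0.2503] head 97.1 F [-0.4, -0.3, 0.5] w 0.0852 q6 10.8
0.93 [174.5 176.8] [0.314 0.259 0.022] 1370 ((178.10240173339844, 176.87030029296875), (48.255435943603516, 29.794517517089844), 83.2901611328125)
0.91 [ 94.2 293.3] [0.457 0.377 0.022] 1582 ((290.5835266113281, 91.33711242675781), (31.24047088623047, 51.2652473449707), 87.39744567871094)
0.86 [257.  262.7] [0.435 0.153 0.022] 1181 ((261.2940979003906, 254.6764678955078), (25.708772659301758, 48.264591217041016), 75.96376037597656)
0.81 [171.5 292.8] [0.466 0.282 0.022] 1315 ((293.12432861328125, 171.13812255859375), (48.511802673339844, 28.22409439086914), 3.012787342071533)
0.79 [172.6 368.7] [0.565 0.293 0.022] 1315 ((369.4090270996094, 172.18310546875), (49.379844665527344, 27.303142547607422), 1.6365772485733032)
0.69 [130.9 368.8] [0.556 0.346 0.022] 1462 ((370.0, 131.5), (29.0, 50.0), 90.0)
```

View pics/t1.png

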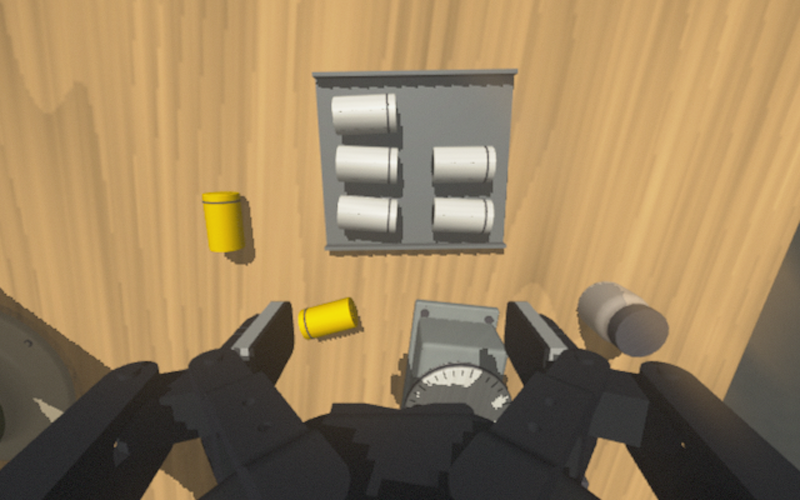

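```bash
python3 - <<'E'
from h import *
d=dict(np.load("t1.npz")); c=cam({k:(d[k] if d[k].ndim else float(d[k])) for k in d if k!="T"},d["T"])
for a,b in [((172.3,369.5)),(131.2,370),(171.2,293.5),(131.3,293),(92,291)]: print(np.round(back(c,(a,b),.024),4))
p=plan(.565,.293,.09,97,.075)
plan(.565,.293,.006,97,.075,start=p)
E
```

```text
[0.5655 0.2937 0.024 ]
[0.5572 0.3454 0.024 ]
[0.4666 0.2828 0.024 ]
[0.4609 0.3333 0.024 ]
[0.4538 0.3794 0.024 ]
[[0.0218, 0.0534, 0.0003], [0.0, -0.0, -0.0], 0.075],
[[0.0219, 0.0535, 0.0002], [0.0, -0.0, -0.0], 0.075],
[[0.0218, 0.0534, 0.0003], [0.0, -0.0, -0.0], 0.075],
[[0.0, 0.042, 0.0], [0.0, -0.0, -0.0], 0.075],
[[0.0001, 0.042, 0.0], [0.0, -0.0, -0.0], 0.075],
```

Emit:
{"name": "carry_out", "arguments": {"plan": [[[0.0219, 0.0534, 0.0003], [0, 0, 0], 0.075], [[0.0219, 0.0534, 0.0003], [0, 0, 0], 0.075], [[0.0219, 0.0534, 0.0003], [0, 0, 0], 0.075], [[0, 0.04, 0], [0, 0, 0], 0.075], [[0, 0.03, 0], [0, 0, 0], 0.075], [[0, 0.014, 0], [0, 0, 0], 0.075], [[0, 0, 0], [0, 0, 0], 0.075], [[0, 0, 0], [0, 0, 0], 0.05]], "force": 40}}

```text
time_s: 13.25
position: [0.5662, 0.2938, 0.008]
tool_rot: [[0.993, 0.002, -0.122], [0.122, 0.001, 0.993], [0.002, -1.0, 0.0]]
ft_force: [-4.5, -2.2, 9.6]
grip_width: 0.0593
```

Emit:
{"name": "carry_out", "arguments": {"plan": [[[0, 0, 0], [0, 0, 0], 0.05], [[0, 0, 0], [0, 0, 0], 0.05], [[0, 0, 0], [0, 0, 0], 0.05]]}}

```text
time_s: 13.62
position: [0.5662, 0.2939, 0.008]
tool_rot: [[0.992, 0.003, -0.122], [0.122, 0.001, 0.992], [0.003, -1.0, 0.0]]
ft_force: [0.9, -0.7, 6.3]
grip_width: 0.0596
```

```bash
python3 - <<'E'
from h import *
st(); T=toolT(); d=env.get_image("wrist"); save(d,"e1.png")
E
```

```text
t 13.62 p [0.5662, 0.2939, 0.008] head 97.03 F [0.9, -0.7, 6.3] w 0.0596 q6 9.8
```

View pics/e1.png

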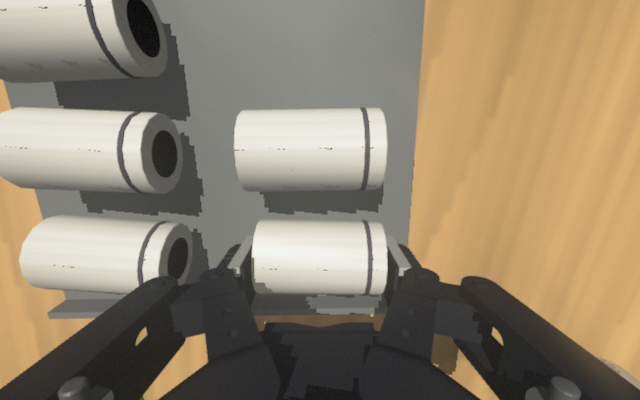

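```bash
cat >> h.py <<'E'
def barz(d,r1,r2,ydepth,col=319):
    """barrel centre tool-z from the two silhouette rows, its axis along tool x at tool y=ydepth"""
    M=np.array(d["tool_from_camera"]); f=200/np.tan(np.radians(d["vfov"])/2)
    a=[]
    for r in(r1,r2):
        v=M[:3,:3]@np.array([(col-d["cx"])/f,(r-d["cy"])/f,1]); a.append(np.arctan2(v[2],v[1]))
    m=np.mean(a); h=abs(a[0]-a[1])/2; o=M[:3,3]
    return o[2]+np.tan(m)*(ydepth-o[1]), o[1]+.018/np.sin(h)*np.cos(m), o[2]+.018/np.sin(h)*np.sin(m)
E
python3 - <<'E'
from h import *
d=env.get_image("wrist"); g=cv2.cvtColor(d["image"],cv2.COLOR_RGB2GRAY)
print(g[210:310:2,300].tolist())
print(barz(d,220,294,-.014))
E
```

```text
[81, 132, 131, 133, 130, 151, 179, 196, 205, 213, 219, 222, 225, 228, 231, 233, 233, 235, 240, 242, 243, 242, 242, 242, 239, 237, 236, 233, 230, 227, 219, 217, 213, 210, 206, 201, 195, 187, 178, 167, 151, 132, 86, 74, 71, 70, 72, 69, 69, 70]
(np.float64(0.0016485658399798264), np.float64(-0.011404077436824783), np.float64(0.0003325332929387942))
```

```bash
python3 - <<'E'
from h import *
s=env.observe(); p=(np.array(s["position"]),np.array(s["tool_rot"]))
p=plan(.566,.294,.19,97,.05,start=p)
p=plan(.586,-.118,.19,91,.05,start=p)
p=plan(.586,-.118,.0505,91,.05,start=p)
E
```

```text
[[0.0001, -0.0455, 0.0], [-0.0, 0.0, 0.0], 0.05],
[[0.0001, -0.0455, 0.0001], [-0.0, 0.0, 0.1], 0.05],
[[-0.0, -0.0455, 0.0], [-0.0, 0.0, 0.0], 0.05],
[[0.0, -0.0455, 0.0001], [-0.0, 0.0, 0.1], 0.05],
[[-0.0038, -0.0, -0.0514], [-0.0, 0.8, -0.0], 0.05],
[[-0.0031, -0.0, -0.0515], [-0.0, 0.7, -0.0], 0.05],
[[-0.0025, -0.0001, -0.0515], [-0.0, 0.8, -0.0], 0.05],
[[-0.0017, 0.0, -0.0515], [-0.0, 0.7, -0.0], 0.05],
[[-0.0012, 0.0, -0.0516], [-0.0, 0.8, -0.0], 0.05],
[[-0.0004, -0.0, -0.0515], [-0.0, 0.7, -0.0], 0.05],
[[0.0003, -0.0, -0.0516], [-0.0, 0.8, -0.0], 0.05],
[[0.0009, -0.0, -0.0516], [-0.0, 0.7, -0.0], 0.05],
[[0.0, 0.0465, -0.0], [-0.0, 0.0, -0.0], 0.05],
[[0.0, 0.0465, -0.0], [-0.0, 0.0, -0.0], 0.05],
[[0.0001, 0.0465, -0.0], [-0.0, 0.0, -0.0], 0.05],
```

Emit:
{"name": "carry_out", "arguments": {"plan": [[[0, -0.045, 0], [0, 0, 0], 0.05], [[0, -0.05, 0], [0, 0, 0], 0.05], [[0, -0.055, 0], [0, 0, 0], 0.05], [[-0.0038, -0.032, -0.04], [0, 0.8, 0], 0.05], [[-0.0031, 0, -0.0515], [0, 0.7, 0], 0.05], [[-0.0025, 0, -0.0515], [0, 0.8, 0], 0.05], [[-0.0017, 0, -0.0515], [0, 0.7, 0], 0.05], [[-0.0012, 0, -0.0516], [0, 0.8, 0], 0.05]]}}

```text
time_s: 14.72
position: [0.576, 0.046, 0.1886]
tool_rot: [[0.998, 0.0, -0.056], [0.056, 0.0, 0.998], [0.0, -1.0, 0.0]]
ft_force: [0.7, -0.3, -1.4]
grip_width: 0.0594
```

Emit:
{"name": "carry_out", "arguments": {"plan": [[[-0.0004, 0, -0.0515], [0, 0.7, 0], 0.05], [[0.0003, 0, -0.0516], [0, 0.8, 0], 0.05], [[0.0009, 0, -0.0516], [0, 0.7, 0], 0.05], [[0, 0.035, -0.0115], [0, 0, 0], 0.05], [[0, 0.045, 0], [0, 0, 0], 0.05], [[0, 0, 0], [0, 0, 0], 0.05]]}}

```text
time_s: 15.48
position: [0.5824, -0.118, 0.1059]
tool_rot: [[1.0, -0.006, -0.018], [0.018, 0.003, 1.0], [-0.006, -1.0, 0.003]]
ft_force: [0.3, 0.5, -1.1]
grip_width: 0.0588
```

```bash
python3 - <<'E'
from h import *
st(); T=toolT(); d=env.get_image("wrist"); save(d,"e2.png"); st()
p=plan(.586,-.118,.0505,91,.05,n=2)
E
```

```text
t 15.47 p [0.5824, -0.118, 0.1059] head 91.0 F [0.3, 0.5, -1.1] w 0.0588 q6 -23.9
t 15.53 p [0.5838, -0.1183, 0.1084] head 91.03 F [0.1, -0.4, -0.5] w 0.0595 q6 -23.9
[[0.0011, 0.0289, 0.0001], [-0.0, 0.0, -0.0], 0.05],
[[0.0012, 0.029, 0.0001], [-0.0, 0.0, -0.1], 0.05],
```

View pics/e2.png

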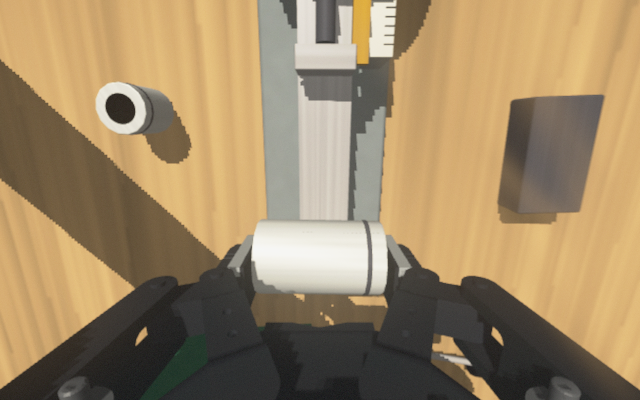

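Emit:
{"name": "carry_out", "arguments": {"plan": [[[0.0012, 0.03, 0], [0, 0, 0], 0.05], [[0.001, 0.02, 0], [0, 0, 0], 0.05], [[0, 0.007, 0], [0, 0, 0], 0.05], [[0, 0, 0], [0, 0, 0], 0.05]]}}

```text
time_s: 16.02
position: [0.5869, -0.1185, 0.0527]
tool_rot: [[1.0, 0.002, -0.018], [0.018, -0.001, 1.0], [0.002, -1.0, -0.001]]
ft_force: [0.5, -0.3, -0.5]
grip_width: 0.0591
```

```bash
python3 - <<'E'
from h import *
st()
E
```

```text
t 16.02 p [0.5869, -0.1185, 0.0527] head 91.04 F [0.5, -0.3, -0.5] w 0.0591 q6 -23.8
```

Emit:
{"name": "carry_out", "arguments": {"plan": [[[0, 0.002, 0], [0, 0, 0], 0.05], [[0, 0.0015, 0], [0, 0, 0], 0.05], [[0, 0, 0], [0, 0, 0], 0.05]]}}

```text
time_s: 16.4
position: [0.5867, -0.1186, 0.049]
tool_rot: [[1.0, 0.002, -0.018], [0.018, -0.001, 1.0], [0.002, -1.0, -0.001]]
ft_force: [-1.2, 0.6, 5.3]
grip_width: 0.0597
```

Emit:
{"name": "carry_out", "arguments": {"plan": [[[0, 0, 0], [0, 0, 0], 0.075], [[0, 0, 0], [0, 0, 0], 0.075], [[0, -0.03, 0], [0, 0, 0], 0.075], [[0, -0.05, 0], [0, 0, 0], 0.075], [[0, -0.03, 0], [0, 0, 0], 0.075]]}}

```text
time_s: 17.02
position: [0.5867, -0.1186, 0.1601]
tool_rot: [[1.0, 0.002, -0.018], [0.018, -0.001, 1.0], [0.002, -1.0, -0.001]]
ft_force: [-0.1, -0.2, -0.3]
grip_width: 0.0749
```

```bash
python3 - <<'E'
from h import *
st(); T=toolT(); d=env.get_image("wrist"); save(d,"e3.png")
s=env.observe(); p=(np.array(s["position"]),np.array(s["tool_rot"]))
p=plan(.586,-.06,.19,91,.075,start=p)
p=plan(.557,.343,.13,97,.075,start=p)
p=plan(.557,.343,.008,97,.075,start=p)
E
```

```text
t 17.02 p [0.5867, -0.1186, 0.1601] head 91.03 F [-0.1, -0.2, -0.3] w 0.0749 q6 -23.8
[[-0.0003, -0.0133, 0.0295], [0.1, 0.0, 0.2], 0.075],
[[-0.0004, -0.0132, 0.0295], [0.1, 0.0, 0.2], 0.075],
[[-0.0027, 0.0075, 0.0504], [-0.0, -0.7, 0.0], 0.075],
[[-0.0021, 0.0075, 0.0505], [-0.0, -0.8, 0.0], 0.075],
[[-0.0014, 0.0075, 0.0505], [-0.0, -0.7, 0.0], 0.075],
[[-0.0008, 0.0075, 0.0505], [-0.0, -0.8, 0.0], 0.075],
[[-0.0001, 0.0076, 0.0505], [-0.0, -0.7, 0.0], 0.075],
[[0.0006, 0.0075, 0.0505], [-0.0, -0.8, 0.0], 0.075],
[[0.0012, 0.0075, 0.0505], [-0.0, -0.7, 0.0], 0.075],
[[0.0019, 0.0075, 0.0504], [-0.0, -0.8, 0.0], 0.075],
[[-0.0, 0.0407, -0.0], [-0.0, 0.0, 0.0], 0.075],
[[-0.0001, 0.0406, -0.0], [-0.0, 0.0, 0.0], 0.075],
[[0.0, 0.0407, -0.0], [-0.0, 0.0, 0.0], 0.075],
```

View pics/e3.png

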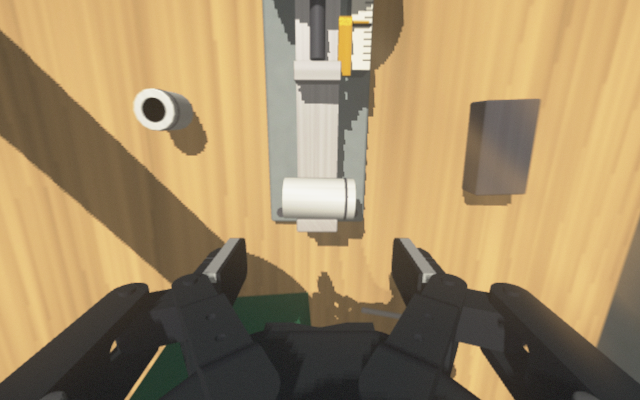

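```bash
python3 - <<'E'
from h import *
d=env.get_image("wrist"); g=cv2.cvtColor(d["image"],cv2.COLOR_RGB2GRAY)
print(g[170:240,315].tolist())
a=barz(d,178,219.5,.097,315); print(a, -.1186+a[0])
E
```

```text
[209, 209, 210, 209, 210, 196, 190, 216, 223, 228, 232, 236, 238, 239, 240, 239, 240, 243, 244, 244, 244, 245, 244, 244, 244, 244, 243, 243, 240, 237, 234, 233, 230, 226, 224, 220, 216, 210, 207, 200, 187, 179, 167, 153, 136, 117, 148, 199, 210, 206, 206, 206, 207, 208, 207, 204, 202, 202, 179, 116, 106, 105, 106, 105, 106, 105, 104, 107, 105, 128]
(np.float64(0.00017354657307273869), np.float64(0.09710054417087968), np.float64(0.00014571735126436836)) -0.11842645342692726
```

Emit:
{"name": "carry_out", "arguments": {"plan": [[[0, -0.0133, 0.03], [0, 0, 0], 0.075], [[0, -0.0133, 0.03], [0, 0, 0], 0.075], [[-0.0027, 0.0075, 0.0505], [0, -0.7, 0], 0.075], [[-0.0021, 0.0075, 0.0505], [0, -0.8, 0], 0.075], [[-0.0014, 0.0075, 0.0505], [0, -0.7, 0], 0.075], [[-0.0008, 0.0075, 0.0505], [0, -0.8, 0], 0.075], [[0, 0.0075, 0.0505], [0, -0.7, 0], 0.075], [[0.0006, 0.0075, 0.0505], [0, -0.8, 0], 0.075]]}}

```text
time_s: 18.12
position: [0.563, 0.2454, 0.1379]
tool_rot: [[0.995, -0.002, -0.097], [0.097, -0.0, 0.995], [-0.002, -1.0, -0.0]]
ft_force: [1.8, -0.4, -0.3]
grip_width: 0.075
```

Emit:
{"name": "carry_out", "arguments": {"plan": [[[0.0012, 0.0075, 0.0505], [0, -0.7, 0], 0.075], [[0.0019, 0.0075, 0.0505], [0, -0.8, 0], 0.075], [[0, 0.04, 0], [0, 0, 0], 0.075], [[0, 0, 0], [0, 0, 0], 0.075]]}}

```text
time_s: 18.62
position: [0.5543, 0.3443, 0.0806]
tool_rot: [[0.992, -0.007, -0.123], [0.123, -0.003, 0.992], [-0.008, -1.0, -0.002]]
ft_force: [0.9, -0.1, 0.6]
grip_width: 0.0751
```

```bash
python3 - <<'E'
from h import *
st(); T=toolT(); d=env.get_image("wrist"); save(d,"e4.png"); st(); c=cam(d,T)
for o in env.outline_of("barrel1",d)[:8]:
    p=o["pixel"]; m=o["mask"]; r,cc=np.where(m); print(round(o["conf"],2),np.round(p,1),np.round(back(c,p,.024),3),int(m.sum()))
plan(.557,.3447,.008,97,.075,n=2)
E
```

```text
t 18.62 p [0.5543, 0.3443, 0.0806] head 97.06 F [0.9, -0.1, 0.6] w 0.0751 q6 14.4
t 18.68 p [0.5557, 0.3442, 0.0831] head 97.02 F [0.2, 0.3, 0.8] w 0.0755 q6 14.4
0.94 [379.4 158.4] [0.433 0.174 0.024] 1405
0.9 [264.2 171.7] [0.446 0.289 0.024] 1602
0.88 [279.6  21.7] [0.328 0.26  0.024] 3657
0.78 [146.1 182.3] [0.455 0.381 0.024] 5470
0.72 [209.8 321.6] [0.556 0.347 0.024] 4198
0.66 [210.2 189.5] [0.46  0.335 0.024] 4607
[[0.0002, 0.0383, 0.0002], [0.0, -0.0, -0.0], 0.075],
[[0.0003, 0.0384, 0.0002], [0.0, -0.0, -0.0], 0.075],
```

View pics/e4.png

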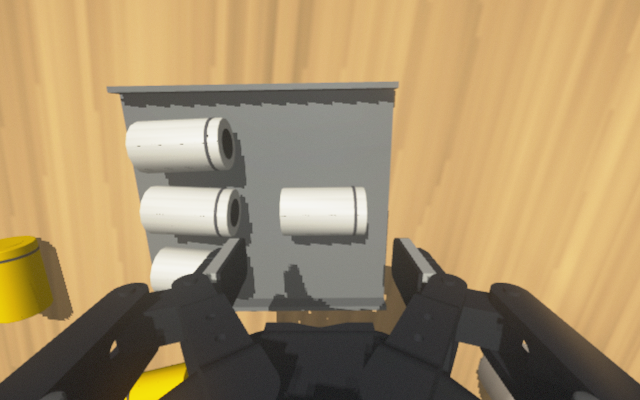

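Emit:
{"name": "carry_out", "arguments": {"plan": [[[0.0004, 0.035, 0.0007], [0, 0, 0], 0.075], [[0, 0.027, 0.0007], [0, 0, 0], 0.075], [[0, 0.0135, 0], [0, 0, 0], 0.075], [[0, 0, 0], [0, 0, 0], 0.075], [[0, 0, 0], [0, 0, 0], 0.05], [[0, 0, 0], [0, 0, 0], 0.05], [[0, 0, 0], [0, 0, 0], 0.05]]}}

```text
time_s: 19.6
position: [0.5575, 0.3464, 0.0107]
tool_rot: [[0.992, 0.003, -0.122], [0.122, 0.001, 0.992], [0.003, -1.0, 0.001]]
ft_force: [0.4, -1.7, 6.9]
grip_width: 0.0597
```

```bash
python3 - <<'E'
from h import *
st(); T=toolT(); d=env.get_image("wrist"); save(d,"e5.png")
g=cv2.cvtColor(d["image"],cv2.COLOR_RGB2GRAY); print(g[210:226,310].tolist(),g[284:304,310].tolist())
E
```

```text
t 19.6 p [0.5575, 0.3464, 0.0107] head 97.02 F [0.4, -1.7, 6.9] w 0.0597 q6 14.5
[134, 135, 135, 134, 135, 135, 135, 136, 136, 136, 140, 154, 171, 184, 197, 201] [192, 187, 181, 175, 168, 160, 153, 139, 116, 94, 91, 121, 133, 133, 127, 113, 114, 101, 76, 78]
```

View pics/e5.png

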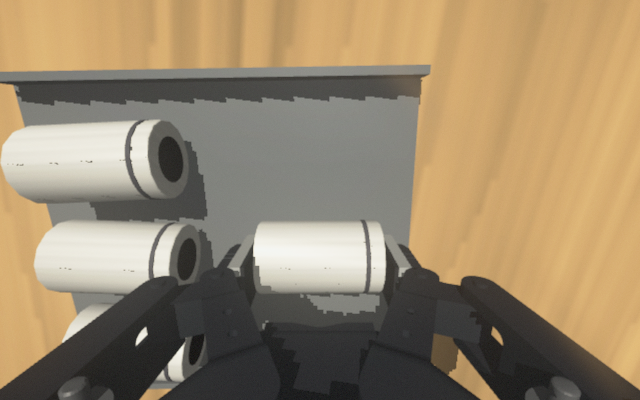

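```bash
python3 - <<'E'
from h import *
d=env.get_image("wrist"); print(barz(d,221,292.3,-.0113,310))
s=env.observe(); p=(np.array(s["position"]),np.array(s["tool_rot"]))
p=plan(.560,.305,.195,97,.05,start=p)
p=plan(.585,-.0805,.195,91,.05,start=p)
E
```

```text
(np.float64(0.00043052469589245634), np.float64(-0.0065770706342882235), np.float64(-0.0019582964649046825))
[[-0.0005, -0.0461, -0.0103], [-0.0, 0.0, 0.0], 0.05],
[[-0.0005, -0.046, -0.0103], [-0.0, 0.0, 0.1], 0.05],
[[-0.0006, -0.0461, -0.0103], [-0.0, 0.0, 0.0], 0.05],
[[-0.0006, -0.0461, -0.0103], [-0.0, 0.0, 0.1], 0.05],
[[-0.0032, -0.0, -0.0551], [-0.0, 0.9, -0.0], 0.05],
[[-0.0023, -0.0001, -0.0551], [-0.0, 0.8, -0.0], 0.05],
[[-0.0016, 0.0, -0.0552], [-0.0, 0.9, -0.0], 0.05],
[[-0.0007, -0.0, -0.0552], [-0.0, 0.8, -0.0], 0.05],
[[0.0001, -0.0001, -0.0552], [-0.0, 0.9, -0.0], 0.05],
[[0.001, 0.0, -0.0552], [-0.0, 0.9, -0.0], 0.05],
[[0.0018, -0.0, -0.0552], [-0.0, 0.8, -0.0], 0.05],
```

Emit:
{"name": "carry_out", "arguments": {"plan": [[[0, -0.05, 0], [0, 0, 0], 0.05], [[-0.0005, -0.055, -0.01], [0, 0, 0], 0.05], [[-0.0005, -0.055, -0.02], [0, 0, 0], 0.05], [[-0.0006, -0.0245, -0.0122], [0, 0, 0], 0.05], [[-0.0032, 0, -0.0551], [0, 0.9, 0], 0.05], [[-0.0023, 0, -0.0551], [0, 0.8, 0], 0.05], [[-0.0016, 0, -0.0552], [0, 0.9, 0], 0.05], [[-0.0007, 0, -0.0552], [0, 0.8, 0], 0.05]]}}

```text
time_s: 20.7
position: [0.5742, 0.0821, 0.1939]
tool_rot: [[0.998, 0.001, -0.063], [0.063, 0.0, 0.998], [0.001, -1.0, -0.0]]
ft_force: [0.1, -0.1, -2.1]
grip_width: 0.0592
```

Emit:
{"name": "carry_out", "arguments": {"plan": [[[0.0001, 0, -0.0552], [0, 0.9, 0], 0.05], [[0.001, 0, -0.0552], [0, 0.8, 0], 0.05], [[0.0018, 0, -0.0545], [0, 0.8, 0], 0.05], [[0, 0.045, 0], [0, 0, 0], 0.05], [[0, 0.045, 0], [0, 0, 0], 0.05], [[0, 0, 0], [0, 0, 0], 0.05], [[0, 0, 0], [0, 0, 0], 0.05]]}}

```text
time_s: 21.58
position: [0.5862, -0.081, 0.1055]
tool_rot: [[1.0, 0.003, -0.02], [0.02, -0.001, 1.0], [0.003, -1.0, -0.001]]
ft_force: [0.3, 0.8, -0.8]
grip_width: 0.0594
```

```bash
python3 - <<'E'
from h import *
st(); T=toolT(); d=env.get_image("wrist"); save(d,"e6.png"); st()
plan(.5856,-.0795,.0535,91,.05,n=2)
E
```

```text
t 21.57 p [0.5862, -0.081, 0.1055] head 91.14 F [0.3, 0.8, -0.8] w 0.0594 q6 -20.5
t 21.62 p [0.5863, -0.081, 0.1058] head 91.15 F [0.7, 0.1, -1.3] w 0.0594 q6 -20.5
[[-0.0005, 0.0261, 0.0008], [0.0, 0.1, 0.1], 0.05],
[[-0.0004, 0.0262, 0.0008], [0.1, 0.0, 0.1], 0.05],
```

View pics/e6.png

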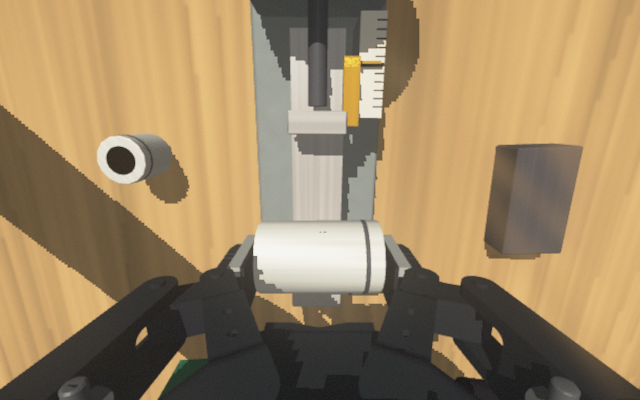

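Emit:
{"name": "carry_out", "arguments": {"plan": [[[-0.0005, 0.03, 0.0008], [0, 0, 0], 0.05], [[0, 0.018, 0.0007], [0, 0, 0], 0.05], [[0, 0.004, 0], [0, 0, 0], 0.05], [[0, 0.0015, 0], [0, 0, 0], 0.05], [[0, 0, 0], [0, 0, 0], 0.05]]}}

```text
time_s: 22.25
position: [0.5854, -0.0795, 0.0517]
tool_rot: [[1.0, 0.002, -0.02], [0.02, -0.001, 1.0], [0.002, -1.0, -0.001]]
ft_force: [-1.8, 1.5, 5.6]
grip_width: 0.0592
```

Emit:
{"name": "carry_out", "arguments": {"plan": [[[0, 0, 0], [0, 0, 0], 0.075], [[0, 0, 0], [0, 0, 0], 0.075], [[0, -0.03, 0], [0, 0, 0], 0.075], [[0, -0.05, -0.01], [0, 0, 0], 0.075], [[0, -0.03, -0.01], [0, 0, 0], 0.075], [[0, 0, 0], [0, 0, 0], 0.075]]}}

```text
time_s: 23.0
position: [0.586, -0.1002, 0.1622]
tool_rot: [[1.0, 0.005, -0.019], [0.019, -0.002, 1.0], [0.005, -1.0, -0.002]]
ft_force: [0.8, 0.4, 0.1]
grip_width: 0.0749
```

```bash
python3 - <<'E'
from h import *
st(); T=toolT(); d=env.get_image("wrist"); save(d,"e7.png",(50,300,200,440),3);c=cam(d,T); np.savez("e7.npz",T=T,**d)
s=env.observe(); p=(np.array(s["position"]),np.array(s["tool_rot"]))
p=plan(.583,-.03,.19,91,.075,start=p)
p=plan(.466,.2835,.13,97,.075,start=p)
E
```

```text
t 23.0 p [0.586, -0.1002, 0.1622] head 91.08 F [0.8, 0.4, 0.1] w 0.0749 q6 -22.2
[[-0.0004, -0.0148, 0.0348], [0.0, 0.0, 0.0], 0.075],
[[-0.0005, -0.0149, 0.0348], [0.0, 0.1, 0.1], 0.075],
[[-0.0186, 0.01, 0.0526], [0.0, -1.0, -0.0], 0.075],
[[-0.0176, 0.01, 0.0529], [0.0, -1.0, -0.0], 0.075],
[[-0.0168, 0.01, 0.0532], [0.0, -1.0, -0.0], 0.075],
[[-0.0158, 0.01, 0.0535], [0.0, -1.0, -0.0], 0.075],
[[-0.0148, 0.0099, 0.0537], [0.0, -1.0, -0.0], 0.075],
[[-0.014, 0.01, 0.054], [0.0, -1.0, -0.0], 0.075],
```

View pics/e7.png

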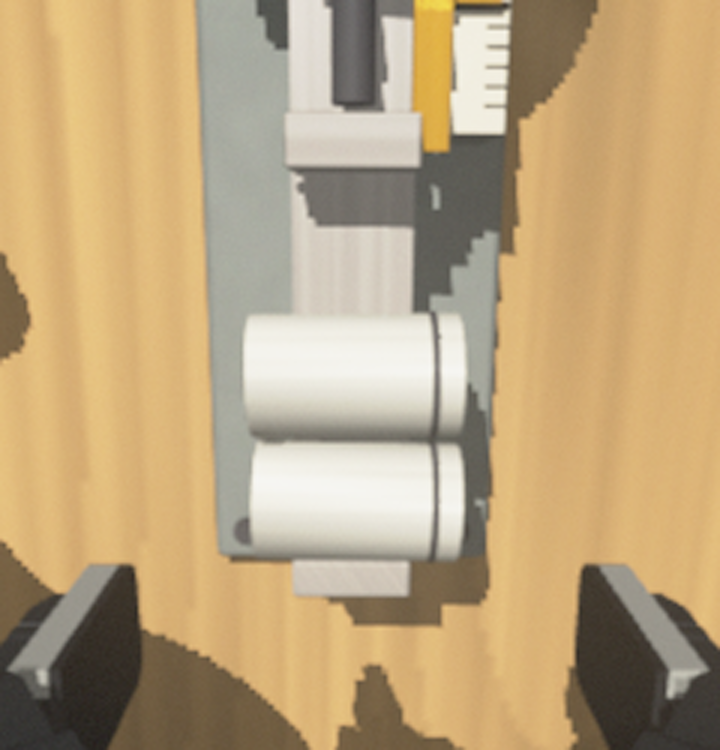

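```bash
python3 - <<'E'
from h import *
d=env.get_image("wrist")
for r in [(154.3,196.5),(197,236)]:
    a=barz(d,*r,.1622-.063,318); print(a,-.1002+a[0])
c=cam(d,toolT()); print(back(c,(50+168/3,318),.068))
E
```

```text
(np.float64(0.020236511122480275), np.float64(0.09918488945879389), np.float64(0.020239391150455824)) -0.07996348887751972
(np.float64(-0.016807533394245858), np.float64(0.10845423621190664), np.float64(-0.02000018081826402)) -0.11700753339424586
[ 0.58306563 -0.02243506  0.068     ]
```

Emit:
{"name": "carry_out", "arguments": {"plan": [[[0, -0.02, 0.035], [0, 0, 0], 0.075], [[-0.0005, -0.015, 0.035], [0, 0, 0], 0.075], [[-0.0186, 0, 0.0526], [0, -1, 0], 0.075], [[-0.0176, 0, 0.0529], [0, -1, 0], 0.075], [[-0.0168, 0.005, 0.0532], [0, -1, 0], 0.075], [[-0.0158, 0.03, 0.0535], [0, -1, 0], 0.075], [[-0.0148, 0.04, 0.0537], [0, -1, 0], 0.075], [[-0.014, 0.04, 0.053], [0, -1, 0], 0.075]]}}

```text
time_s: 24.1
position: [0.4675, 0.275, 0.0848]
tool_rot: [[0.992, -0.002, -0.125], [0.125, -0.001, 0.992], [-0.002, -1.0, -0.0]]
ft_force: [1.2, 0.3, 0.2]
grip_width: 0.0748
```

Emit:
{"name": "carry_out", "arguments": {"plan": [[[0, 0, 0], [0, 0, 0], 0.075], [[0, 0, 0], [0, 0, 0], 0.075]]}}

```text
time_s: 24.35
position: [0.4692, 0.2733, 0.0866]
tool_rot: [[0.992, -0.001, -0.124], [0.124, -0.001, 0.992], [-0.001, -1.0, -0.0]]
ft_force: [-0.5, -0.6, 0.9]
grip_width: 0.075
```

```bash
python3 - <<'E'
from h import *
st(); T=toolT(); d=env.get_image("wrist"); save(d,"f1.png"); c=cam(d,T)
for o in env.outline_of("barrel1",d)[:8]:
    p=o["pixel"]; m=o["mask"]; r,cc=np.where(m); print(round(o["conf"],2),np.round(p,1),np.round(back(c,p,.024),3),int(m.sum()))
plan(.4666,.283,.0085,97,.075,n=3)
E
```

```text
t 24.35 p [0.4692, 0.2733, 0.0866] head 97.15 F [-0.5, -0.6, 0.9] w 0.075 q6 10.6
0.82 [205.1 116.1] [0.318 0.259 0.024] 4721
0.72 [128.3 320.7] [0.463 0.334 0.024] 4774
0.66 [ 54.8 319.4] [0.457 0.38  0.024] 5791
0.64 [315.7 269.3] [0.44  0.177 0.024] 1135
0.55 [196.9 317.7] [0.467 0.284 0.024] 3924
[[-0.0007, 0.0263, 0.0035], [-0.0, 0.0, 0.0], 0.075],
[[-0.0007, 0.0264, 0.0036], [-0.0, 0.0, 0.0], 0.075],
[[-0.0008, 0.0263, 0.0035], [-0.0, 0.0, 0.1], 0.075],
```

View pics/f1.png

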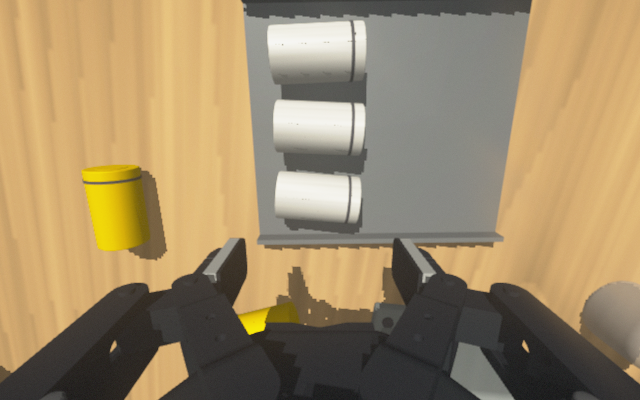

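Emit:
{"name": "carry_out", "arguments": {"plan": [[[-0.0011, 0.04, 0.0053], [0, 1.5, 0], 0.075], [[-0.0011, 0.03, 0.0053], [0, 0, 0], 0.075], [[0, 0.009, 0], [0, 0, 0], 0.075], [[0, 0, 0], [0, 0, 0], 0.075], [[0, 0, 0], [0, 0, 0], 0.05], [[0, 0, 0], [0, 0, 0], 0.05], [[0, 0, 0], [0, 0, 0], 0.05]]}}

```text
time_s: 25.32
position: [0.4669, 0.2838, 0.0097]
tool_rot: [[0.995, 0.003, -0.098], [0.098, 0.001, 0.995], [0.003, -1.0, 0.0]]
ft_force: [-0.7, -0.1, 6.6]
grip_width: 0.0599
```

```bash
cat >> h.py <<'E'
def held(name,zc=.022,col=310):
    s=env.observe(); d=env.get_image("wrist"); save(d,name)
    g=cv2.GaussianBlur(cv2.cvtColor(d["image"],cv2.COLOR_RGB2GRAY),(3,3),0)[:,col].astype(int)
    gr=np.abs(np.diff(g)); 
    r1=205+np.argmax(np.diff(g)[205:240]>10); r2=280+np.argmin(np.diff(g)[280:300])
    a=barz(d,r1+.5,r2+.5,s["position"][2]-zc,col); print("rows",r1,r2,"toolz",np.round(a,4),"zoff(TCP->barrel)",zc-s["position"][2])
    return a
E
python3 - <<'E'
from h import *
st(); held("f2.png")
s=env.observe(); p=(np.array(s["position"]),np.array(s["tool_rot"]))
p=plan(.52,.15,.195,93,.05,start=p)
p=plan(.5848,-.0425,.195,91,.05,start=p)
E
```

```text
t 25.32 p [0.4669, 0.2838, 0.0097] head 95.62 F [-0.7, -0.1, 6.6] w 0.0599 q6 13.3
rows 213 297 toolz [ 0.0018 -0.0265  0.0088] zoff(TCP->barrel) 0.012314814010714475
[[0.0081, -0.037, -0.0277], [-0.0, 0.5, 0.0], 0.05],
[[0.0083, -0.0371, -0.0275], [-0.0, 0.5, 0.1], 0.05],
[[0.0085, -0.037, -0.0276], [-0.0, 0.6, 0.0], 0.05],
[[0.0087, -0.0371, -0.0274], [-0.0, 0.5, 0.0], 0.05],
[[0.009, -0.0371, -0.0273], [-0.0, 0.5, 0.1], 0.05],
[[0.0137, -0.0, -0.0489], [-0.0, 0.5, -0.0], 0.05],
[[0.014, -0.0, -0.0488], [-0.0, 0.5, -0.0], 0.05],
[[0.0145, -0.0001, -0.0487], [-0.0, 0.5, -0.0], 0.05],
[[0.015, 0.0, -0.0485], [-0.0, 0.5, -0.0], 0.05],
```

View pics/f2.png

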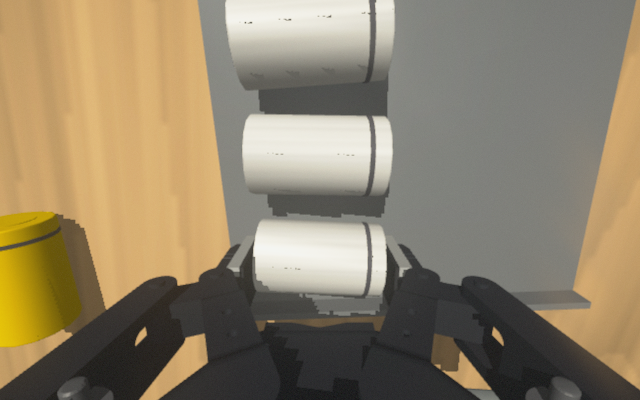

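Emit:
{"name": "carry_out", "arguments": {"plan": [[[0, -0.05, 0], [0, 0, 0], 0.05], [[0.008, -0.055, -0.03], [0, 0.5, 0], 0.05], [[0.009, -0.055, -0.03], [0, 0.5, 0], 0.05], [[0.0095, -0.025, -0.04], [0, 0.5, 0], 0.05], [[0.012, 0, -0.045], [0, 0.5, 0], 0.05], [[0.0137, 0, -0.0489], [0, 0.5, 0], 0.05], [[0.014, 0, -0.0488], [0, 0.5, 0], 0.05], [[0.0145, 0, -0.0487], [0, 0.5, 0], 0.05]]}}

```text
time_s: 26.38
position: [0.5664, -0.0024, 0.1925]
tool_rot: [[0.999, 0.001, -0.037], [0.037, -0.0, 0.999], [0.001, -1.0, -0.0]]
ft_force: [0.6, 0.7, -0.9]
grip_width: 0.0594
```

```bash
python3 - <<'E'
from h import *
st()
p=plan(.5847,-.0444,.12,92,.05,n=2)
E
```

```text
t 26.38 p [0.5664, -0.0024, 0.1925] head 92.1 F [0.6, 0.7, -0.9] w 0.0594 q6 -14.3
[[0.0084, 0.0363, -0.0213], [0.0, 0.0, 0.0], 0.05],
[[0.0083, 0.0362, -0.0213], [0.0, 0.1, 0.1], 0.05],
```

Emit:
{"name": "carry_out", "arguments": {"plan": [[[0.0075, 0.04, -0.02], [0, 0, 0], 0.05], [[0.0075, 0.04, -0.018], [0, 0, 0], 0.05], [[0, 0, 0], [0, 0, 0], 0.05], [[0, 0, 0], [0, 0, 0], 0.05]]}}

```text
time_s: 26.88
position: [0.5829, -0.0378, 0.1134]
tool_rot: [[0.999, 0.002, -0.037], [0.037, -0.0, 0.999], [0.002, -1.0, -0.0]]
ft_force: [0.4, 0.2, -0.9]
grip_width: 0.0594
```

```bash
python3 - <<'E'
from h import *
st(); d=env.get_image("wrist"); save(d,"f3.png")
p=plan(.5847,-.0444,.053,92,.05,n=2)
E
```

```text
t 26.88 p [0.5829, -0.0378, 0.1134] head 92.14 F [0.4, 0.2, -0.9] w 0.0594 q6 -17.5
[[0.0006, 0.0304, -0.0034], [0.0, 0.1, 0.1], 0.05],
[[0.0007, 0.0304, -0.0034], [0.0, 0.1, 0.1], 0.05],
```

View pics/f3.png

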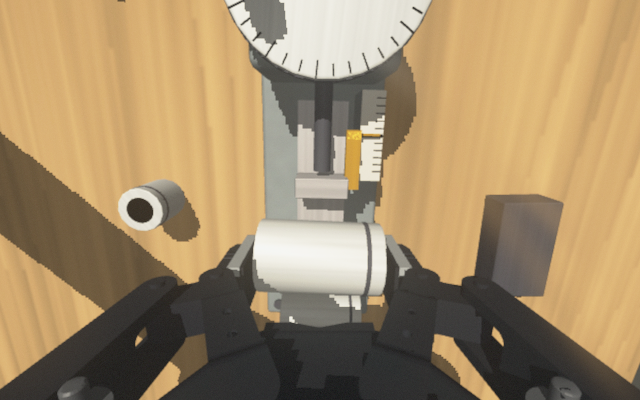

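Emit:
{"name": "carry_out", "arguments": {"plan": [[[0.001, 0.02, -0.0064], [0, 0, 0], 0.05], [[0.0005, 0.02, 0], [0, 0, 0], 0.05], [[0, 0.017, 0], [0, 0, 0], 0.05], [[0, 0.003, 0], [0, 0, 0], 0.05], [[0, 0, 0], [0, 0, 0], 0.05]]}}

```text
time_s: 27.55
position: [0.5848, -0.0442, 0.0531]
tool_rot: [[0.999, 0.002, -0.038], [0.038, -0.001, 0.999], [0.002, -1.0, -0.001]]
ft_force: [-0.1, -0.1, -2.0]
grip_width: 0.0598
```

Emit:
{"name": "carry_out", "arguments": {"plan": [[[0, 0.0015, 0], [0, 0, 0], 0.05], [[0, 0.0012, 0], [0, 0, 0], 0.05], [[0, 0, 0], [0, 0, 0], 0.05]]}}

```text
time_s: 27.92
position: [0.5847, -0.0445, 0.0506]
tool_rot: [[0.999, 0.002, -0.037], [0.037, -0.0, 0.999], [0.002, -1.0, -0.001]]
ft_force: [-3.5, 1.6, 9.5]
grip_width: 0.0599
```

Emit:
{"name": "carry_out", "arguments": {"plan": [[[0, 0, 0], [0, 0, 0], 0.075], [[0, 0, 0], [0, 0, 0], 0.075], [[0, -0.03, 0], [0, 0, 0], 0.075], [[0, -0.05, -0.02], [0, 0, 0], 0.075], [[0, -0.04, -0.03], [0, 0, 0], 0.075], [[0, 0, 0], [0, 0, 0], 0.075]]}}

```text
time_s: 28.68
position: [0.5874, -0.0965, 0.1721]
tool_rot: [[0.999, 0.006, -0.035], [0.035, -0.003, 0.999], [0.006, -1.0, -0.003]]
ft_force: [-0.2, 0.1, -0.9]
grip_width: 0.0753
```

```bash
python3 - <<'E'
from h import *
st(); T=toolT(); d=env.get_image("wrist"); save(d,"f4.png",(50,300,200,440),3)
s=env.observe(); p=(np.array(s["position"]),np.array(s["tool_rot"]))
p=plan(.583,-.03,.19,91,.075,start=p)
p=plan(.461,.333,.17,97,.075,start=p)
E
```

```text
t 28.68 p [0.5874, -0.0965, 0.1721] head 92.0 F [-0.2, 0.1, -0.9] w 0.0753 q6 -22.7
[[-0.0005, -0.0101, 0.0326], [0.0, 0.5, 0.1], 0.075],
[[-0.0008, -0.01, 0.0326], [0.0, 0.5, 0.0], 0.075],
[[-0.0165, 0.0028, 0.0522], [0.0, -0.9, 0.0], 0.075],
[[-0.0157, 0.0028, 0.0524], [0.0, -0.8, 0.0], 0.075],
[[-0.0149, 0.0028, 0.0526], [0.0, -0.9, 0.0], 0.075],
[[-0.0141, 0.0028, 0.0529], [0.0, -0.8, 0.0], 0.075],
[[-0.0133, 0.0028, 0.0531], [0.0, -0.9, 0.0], 0.075],
[[-0.0126, 0.0028, 0.0532], [0.0, -0.8, 0.0], 0.075],
[[-0.0118, 0.0029, 0.0535], [0.0, -0.9, 0.0], 0.075],
```

View pics/f4.png

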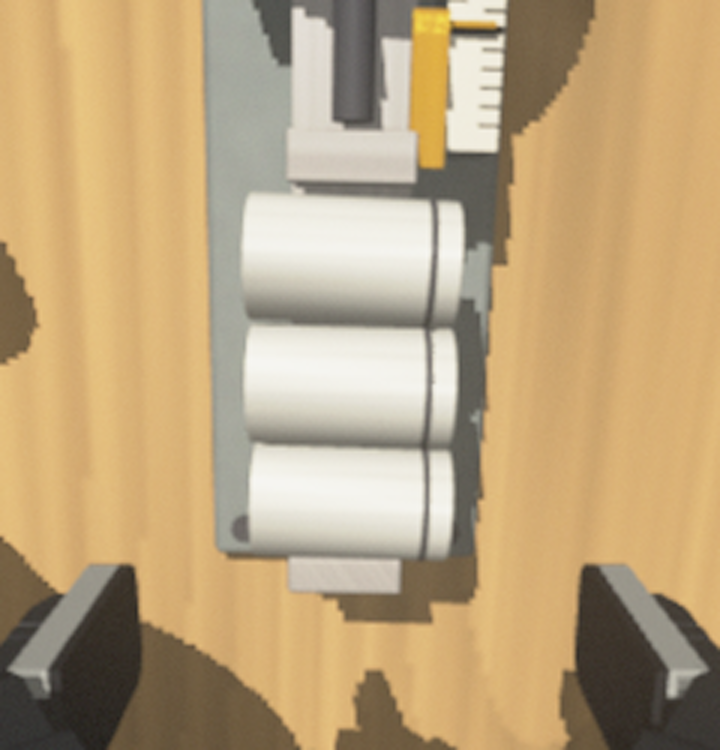

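```bash
python3 - <<'E'
from h import *
d=env.get_image("wrist")
for r in [(114.5,157.5),(158,198.3),(198.6,235.5)]:
    a=barz(d,*r,.1721-.063,316); print(a,-.0965+a[0])
E
```

```text
(np.float64(0.0526036657720626), np.float64(0.10841047055133973), np.float64(0.05264051694226965)) -0.0438963342279374
(np.float64(0.015861949048087208), np.float64(0.10960847592529518), np.float64(0.015759993683978006)) -0.08063805095191279
(np.float64(-0.020779131081095192), np.float64(0.12246025954978443), np.float64(-0.025417500645922103)) -0.1172791310810952
```

Emit:
{"name": "carry_out", "arguments": {"plan": [[[0, -0.01, 0.0326], [0, 0.5, 0], 0.075], [[-0.0008, -0.01, 0.0326], [0, 0.5, 0], 0.075], [[-0.0165, 0.0028, 0.0522], [0, -0.9, 0], 0.075], [[-0.0157, 0.0028, 0.0524], [0, -0.8, 0], 0.075], [[-0.0149, 0.0028, 0.0526], [0, -0.9, 0], 0.075], [[-0.0141, 0.0028, 0.0529], [0, -0.8, 0], 0.075], [[-0.0133, 0.015, 0.0531], [0, -0.9, 0], 0.075], [[-0.0126, 0.035, 0.0532], [0, -0.8, 0], 0.075]]}}

```text
time_s: 29.78
position: [0.4776, 0.2821, 0.1283]
tool_rot: [[0.994, 0.001, -0.11], [0.11, 0.0, 0.994], [0.001, -1.0, 0.0]]
ft_force: [1.3, -0.1, -0.3]
grip_width: 0.0752
```

Emit:
{"name": "carry_out", "arguments": {"plan": [[[-0.0118, 0.04, 0.0535], [0, -0.9, 0], 0.075], [[0, 0, 0], [0, 0, 0], 0.075], [[0, 0, 0], [0, 0, 0], 0.075]]}}

```text
time_s: 30.15
position: [0.4623, 0.3276, 0.0919]
tool_rot: [[0.992, -0.001, -0.125], [0.125, -0.001, 0.992], [-0.001, -1.0, -0.001]]
ft_force: [0.7, 0.0, 0.1]
grip_width: 0.075
```

```bash
python3 - <<'E'
from h import *
st(); T=toolT(); d=env.get_image("wrist"); save(d,"g1.png"); c=cam(d,T)
for o in env.outline_of("barrel1",d)[:8]:
    p=o["pixel"]; m=o["mask"]; r,cc=np.where(m); print(round(o["conf"],2),np.round(p,1),np.round(back(c,p,.024),3),int(m.sum()))
plan(.462,.334,.0085,96,.075,n=3)
E
```

```text
t 30.15 p [0.4623, 0.3276, 0.0919] head 97.17 F [0.7, 0.0, 0.1] w 0.075 q6 16.2
0.97 [256.6 132.3] [0.318 0.269 0.024] 3056
0.73 [138.3 321.8] [0.458 0.381 0.024] 4380
0.55 [369.4 461.5] [0.611 0.192 0.024] 558
[[-0.0002, 0.0281, 0.0024], [-0.0, 0.4, 0.0], 0.075],
[[-0.0001, 0.0281, 0.0024], [-0.0, 0.3, 0.0], 0.075],
[[-0.0002, 0.0281, 0.0023], [-0.0, 0.4, 0.1], 0.075],
```

View pics/g1.png

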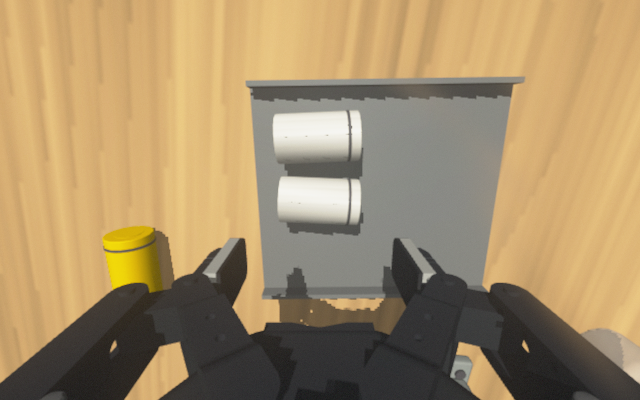

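Emit:
{"name": "carry_out", "arguments": {"plan": [[[0, 0.04, 0.0035], [0, 0.5, 0], 0.075], [[0, 0.03, 0.003], [0, 0.5, 0], 0.075], [[0, 0.0135, 0], [0, 0, 0], 0.075], [[0, 0, 0], [0, 0, 0], 0.075], [[0, 0, 0], [0, 0, 0], 0.05], [[0, 0, 0], [0, 0, 0], 0.05], [[0, 0, 0], [0, 0, 0], 0.05]]}}

```text
time_s: 31.12
position: [0.4628, 0.3343, 0.0103]
tool_rot: [[0.994, 0.003, -0.107], [0.107, 0.001, 0.994], [0.003, -1.0, 0.001]]
ft_force: [1.6, -2.3, 6.0]
grip_width: 0.0594
```

```bash
python3 - <<'E'
from h import *
st(); d=env.get_image("wrist"); save(d,"g2.png")
s=env.observe(); p=(np.array(s["position"]),np.array(s["tool_rot"]))
p=plan(.51,.20,.195,93,.05,start=p)
p=plan(.585,-.0986,.195,91,.05,start=p)
E
```

```text
t 31.12 p [0.4628, 0.3343, 0.0103] head 96.13 F [1.6, -2.3, 6.0] w 0.0594 q6 17.9
[[0.0066, -0.0369, -0.0277], [-0.0, 0.6, 0.0], 0.05],
[[0.0069, -0.037, -0.0276], [-0.0, 0.7, 0.1], 0.05],
[[0.0072, -0.0369, -0.0275], [-0.0, 0.6, 0.0], 0.05],
[[0.0075, -0.0369, -0.0275], [-0.0, 0.6, 0.0], 0.05],
[[0.0077, -0.037, -0.0273], [-0.0, 0.6, 0.1], 0.05],
[[0.0099, -0.0, -0.0504], [-0.0, 0.3, -0.0], 0.05],
[[0.0101, -0.0001, -0.0503], [-0.0, 0.4, -0.0], 0.05],
[[0.0105, -0.0, -0.0502], [-0.0, 0.3, -0.0], 0.05],
[[0.0107, -0.0, -0.0502], [-0.0, 0.4, -0.0], 0.05],
[[0.0111, -0.0001, -0.0501], [-0.0, 0.3, -0.0], 0.05],
[[0.0113, -0.0, -0.05], [-0.0, 0.3, -0.0], 0.05],
```

View pics/g2.png

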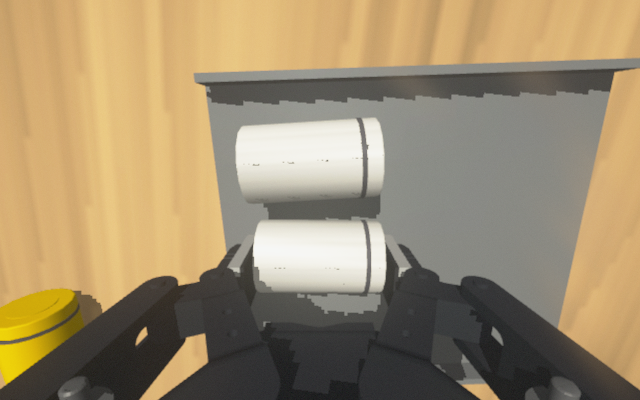

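Emit:
{"name": "carry_out", "arguments": {"plan": [[[0, -0.05, 0], [0, 0, 0], 0.05], [[0.008, -0.055, -0.03], [0, 0.6, 0], 0.05], [[0.009, -0.055, -0.035], [0, 0.7, 0], 0.05], [[0.0095, -0.025, -0.0405], [0, 0.6, 0], 0.05], [[0.0095, 0, -0.0485], [0, 0.6, 0], 0.05], [[0.0099, 0, -0.0504], [0, 0.6, 0], 0.05], [[0.0101, 0, -0.0503], [0, 0.5, 0], 0.05], [[0.0105, 0, -0.0502], [0, 0.5, 0], 0.05]]}}

```text
time_s: 32.17
position: [0.5491, 0.0353, 0.191]
tool_rot: [[0.999, 0.001, -0.035], [0.035, 0.0, 0.999], [0.001, -1.0, 0.0]]
ft_force: [0.8, 0.7, -1.3]
grip_width: 0.0592
```

Emit:
{"name": "carry_out", "arguments": {"plan": [[[0.0107, 0, -0.0502], [0, 0.5, 0], 0.05], [[0.0111, 0, -0.0501], [0, 0.3, 0], 0.05], [[0.0113, 0.03, -0.02], [0, 0.2, 0], 0.05], [[0, 0.03, 0], [0, 0, 0], 0.05], [[0, 0, 0], [0, 0, 0], 0.05], [[0, 0, 0], [0, 0, 0], 0.05]]}}

```text
time_s: 32.92
position: [0.5861, -0.0823, 0.132]
tool_rot: [[1.0, 0.002, -0.018], [0.018, -0.001, 1.0], [0.002, -1.0, -0.001]]
ft_force: [-0.3, -0.3, -0.9]
grip_width: 0.0591
```

```bash
python3 - <<'E'
from h import *
st(); d=env.get_image("wrist"); save(d,"g3.png")
p=plan(.586,-.0996,.085,91,.05,n=3)
E
```

```text
t 32.92 p [0.5861, -0.0823, 0.132] head 91.05 F [-0.3, -0.3, -0.9] w 0.0591 q6 -20.5
[[-0.0002, 0.0157, -0.0057], [0.0, 0.0, 0.0], 0.05],
[[-0.0002, 0.0158, -0.0058], [0.0, 0.0, 0.1], 0.05],
[[-0.0002, 0.0157, -0.0057], [0.1, 0.1, 0.0], 0.05],
```

View pics/g3.png

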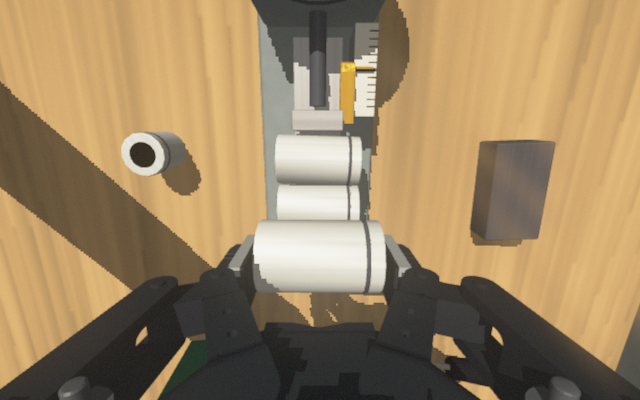

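Emit:
{"name": "carry_out", "arguments": {"plan": [[[-0.0002, 0.014, -0.0085], [0, 0, 0], 0.05], [[-0.0002, 0.014, -0.0085], [0, 0, 0], 0.05], [[0, 0.014, 0], [0, 0, 0], 0.05], [[0, 0.005, 0], [0, 0, 0], 0.05], [[0, 0, 0], [0, 0, 0], 0.05]]}}

```text
time_s: 33.6
position: [0.5856, -0.0994, 0.0832]
tool_rot: [[1.0, -0.0, -0.018], [0.018, 0.0, 1.0], [-0.0, -1.0, 0.0]]
ft_force: [0.7, -0.2, -0.4]
grip_width: 0.0593
```

Emit:
{"name": "carry_out", "arguments": {"plan": [[[0, 0.0012, 0], [0, 0, 0], 0.05], [[0, 0.001, 0], [0, 0, 0], 0.05], [[0, 0, 0], [0, 0, 0], 0.05]]}}

```text
time_s: 33.98
position: [0.5858, -0.0998, 0.0824]
tool_rot: [[1.0, 0.001, -0.018], [0.018, -0.001, 1.0], [0.001, -1.0, -0.001]]
ft_force: [-2.2, -1.1, 7.1]
grip_width: 0.0593
```

Emit:
{"name": "carry_out", "arguments": {"plan": [[[0, 0, 0], [0, 0, 0], 0.075], [[0, 0, 0], [0, 0, 0], 0.075], [[0, -0.03, 0], [0, 0, 0], 0.075], [[0, -0.05, 0], [0, 0, 0], 0.075], [[0, -0.03, 0], [0, 0, 0], 0.075], [[0, 0, 0], [0, 0, 0], 0.075]]}}

```text
time_s: 34.72
position: [0.5864, -0.0996, 0.1934]
tool_rot: [[1.0, 0.004, -0.018], [0.018, -0.002, 1.0], [0.004, -1.0, -0.002]]
ft_force: [-0.0, 1.3, -0.8]
grip_width: 0.0747
```

```bash
python3 - <<'E'
from h import *
st(); T=toolT(); d=env.get_image("wrist"); save(d,"g4.png",(50,300,200,440),3)
s=env.observe(); p=(np.array(s["position"]),np.array(s["tool_rot"]))
p=plan(.458,.374,.17,98,.075,start=p)
E
```

```text
t 34.73 p [0.5864, -0.0996, 0.1934] head 91.04 F [-0.0, 1.3, -0.8] w 0.0747 q6 -22.1
[[-0.0132, 0.0024, 0.0528], [0.0, -0.8, 0.0], 0.075],
[[-0.0125, 0.0023, 0.0531], [0.0, -0.7, 0.0], 0.075],
[[-0.0119, 0.0024, 0.0532], [0.0, -0.8, 0.0], 0.075],
[[-0.0111, 0.0023, 0.0533], [0.0, -0.8, 0.0], 0.075],
[[-0.0104, 0.0024, 0.0535], [0.0, -0.8, 0.0], 0.075],
[[-0.0096, 0.0024, 0.0536], [0.0, -0.7, 0.0], 0.075],
[[-0.0089, 0.0023, 0.0537], [0.0, -0.8, 0.0], 0.075],
[[-0.0082, 0.0024, 0.0539], [0.0, -0.8, 0.0], 0.075],
[[-0.0075, 0.0023, 0.054], [0.0, -0.8, 0.1], 0.075],
```

View pics/g4.png

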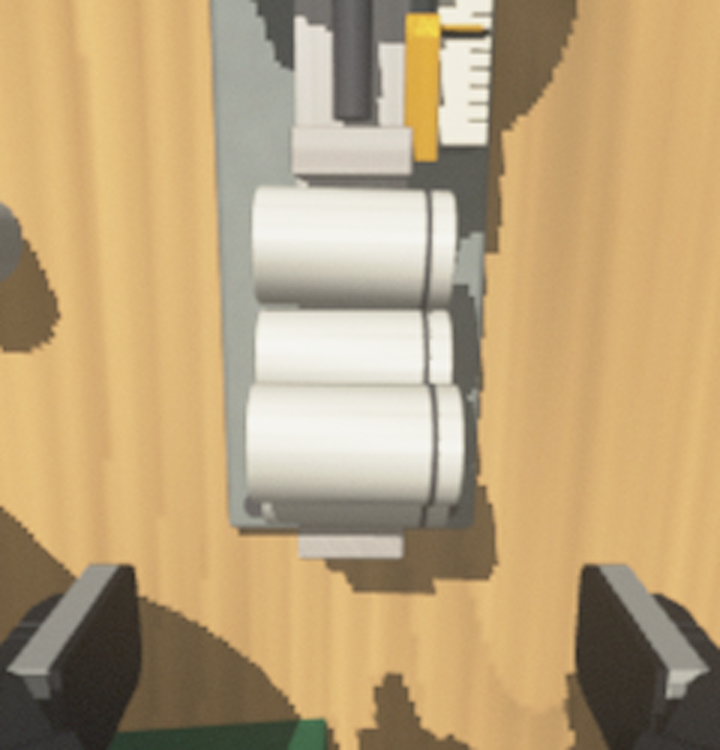

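Emit:
{"name": "carry_out", "arguments": {"plan": [[[-0.0132, 0.0024, 0.0528], [0, -0.8, 0], 0.075], [[-0.0125, 0.0023, 0.053], [0, -0.8, 0], 0.075], [[-0.0119, 0.0024, 0.0532], [0, -0.8, 0], 0.075], [[-0.011, 0.0023, 0.0533], [0, -0.8, 0], 0.075], [[-0.0104, 0.0024, 0.0535], [0, -0.9, 0], 0.075], [[-0.0096, 0.0024, 0.0536], [0, -0.9, 0], 0.075], [[-0.0089, 0.025, 0.0537], [0, -0.9, 0], 0.075], [[-0.0082, 0.035, 0.0539], [0, -0.9, 0], 0.075]]}}

```text
time_s: 35.78
position: [0.4705, 0.3206, 0.1166]
tool_rot: [[0.991, -0.001, -0.137], [0.137, -0.0, 0.991], [-0.001, -1.0, -0.0]]
ft_force: [1.1, 0.3, -0.3]
grip_width: 0.075
```

Emit:
{"name": "carry_out", "arguments": {"plan": [[[-0.0075, 0.03, 0.054], [0, -0.8, 0], 0.075], [[0, 0, 0], [0, 0, 0], 0.075], [[0, 0, 0], [0, 0, 0], 0.075]]}}

```text
time_s: 36.15
position: [0.4565, 0.3711, 0.0875]
tool_rot: [[0.989, -0.001, -0.15], [0.15, -0.001, 0.989], [-0.002, -1.0, -0.001]]
ft_force: [0.4, -0.4, -0.1]
grip_width: 0.0749
```

```bash
python3 - <<'E'
from h import *
st(); T=toolT(); d=env.get_image("wrist"); save(d,"h1.png"); c=cam(d,T)
for o in env.outline_of("barrel1",d)[:8]:
    p=o["pixel"]; m=o["mask"]; r,cc=np.where(m); print(round(o["conf"],2),np.round(p,1),np.round(back(c,p,.024),3),int(m.sum()))
E
```

```text
t 36.15 p [0.4565, 0.3711, 0.0875] head 98.64 F [0.4, -0.4, -0.1] w 0.0749 q6 19.0
0.78 [278.9 133.3] [0.317 0.291 0.024] 733
0.62 [199.9 320.3] [0.457 0.38  0.024] 3893
```

View pics/h1.png

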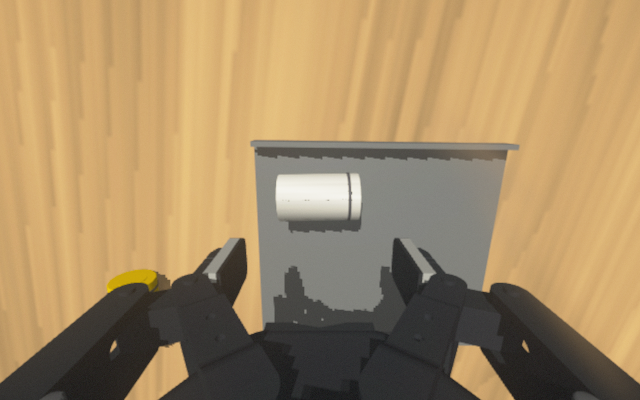

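Emit:
{"name": "carry_out", "arguments": {"plan": [[[0.001, 0.04, 0.005], [0, 0, 0], 0.075], [[0.001, 0.03, 0.0045], [0, 0, 0], 0.075], [[0, 0.009, 0], [0, 0, 0], 0.075], [[0, 0, 0], [0, 0, 0], 0.075], [[0, 0, 0], [0, 0, 0], 0.05], [[0, 0, 0], [0, 0, 0], 0.05], [[0, 0, 0], [0, 0, 0], 0.05]]}}

```text
time_s: 37.12
position: [0.4581, 0.3813, 0.011]
tool_rot: [[0.989, 0.003, -0.15], [0.15, 0.001, 0.989], [0.003, -1.0, 0.001]]
ft_force: [0.2, -1.5, 6.0]
grip_width: 0.059
```

```bash
python3 - <<'E'
from h import *
st(); d=env.get_image("wrist"); save(d,"h2.png")
s=env.observe(); p=(np.array(s["position"]),np.array(s["tool_rot"]))
p=plan(.49,.30,.195,97,.05,start=p)
p=plan(.585,-.063,.195,91,.05,start=p)
E
```

```text
t 37.12 p [0.4581, 0.3813, 0.011] head 98.62 F [0.2, -1.5, 6.0] w 0.059 q6 19.8
[[0.005, -0.046, -0.0213], [-0.0, 0.4, 0.0], 0.05],
[[0.0051, -0.046, -0.0212], [-0.0, 0.4, 0.1], 0.05],
[[0.0051, -0.046, -0.0212], [-0.0, 0.4, 0.0], 0.05],
[[0.0054, -0.046, -0.0212], [-0.0, 0.4, 0.1], 0.05],
[[0.0071, -0.0, -0.0531], [-0.0, 0.9, -0.0], 0.05],
[[0.008, -0.0001, -0.053], [-0.0, 0.8, -0.0], 0.05],
[[0.0087, -0.0, -0.0529], [-0.0, 0.9, -0.0], 0.05],
[[0.0095, -0.0001, -0.0528], [-0.0, 0.8, -0.0], 0.05],
[[0.0103, -0.0, -0.0526], [-0.0, 0.9, -0.0], 0.05],
[[0.0111, -0.0001, -0.0524], [-0.0, 0.9, -0.0], 0.05],
[[0.0119, -0.0, -0.0523], [-0.0, 0.8, -0.0], 0.05],
```

View pics/h2.png

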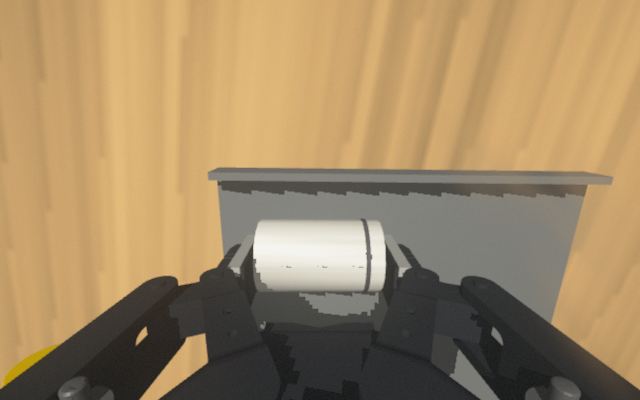

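Emit:
{"name": "carry_out", "arguments": {"plan": [[[0, -0.05, 0], [0, 0.3, 0], 0.05], [[0.006, -0.055, -0.02], [0, 0.4, 0], 0.05], [[0.007, -0.055, -0.03], [0, 0.4, 0], 0.05], [[0.0075, -0.024, -0.035], [0, 0.4, 0], 0.05], [[0.0071, 0, -0.0531], [0, 0.9, 0], 0.05], [[0.008, 0, -0.053], [0, 0.8, 0], 0.05], [[0.0087, 0, -0.0529], [0, 0.9, 0], 0.05], [[0.0095, 0, -0.0528], [0, 0.8, 0], 0.05]]}}

```text
time_s: 38.17
position: [0.5438, 0.091, 0.1934]
tool_rot: [[0.998, 0.001, -0.064], [0.064, 0.0, 0.998], [0.001, -1.0, 0.0]]
ft_force: [1.0, 0.6, -1.5]
grip_width: 0.0593
```

Emit:
{"name": "carry_out", "arguments": {"plan": [[[0.0103, 0, -0.0526], [0, 0.9, 0], 0.05], [[0.0111, 0, -0.0524], [0, 0.9, 0], 0.05], [[0.0119, 0.01, -0.0423], [0, 0.8, 0], 0.05], [[0, 0.045, 0], [0, 0, 0], 0.05], [[0, 0, 0], [0, 0, 0], 0.05], [[0, 0, 0], [0, 0, 0], 0.05]]}}

```text
time_s: 38.92
position: [0.5849, -0.0524, 0.1396]
tool_rot: [[1.0, 0.002, -0.02], [0.02, -0.001, 1.0], [0.002, -1.0, -0.001]]
ft_force: [-0.6, -1.2, -0.6]
grip_width: 0.0592
```

```bash
python3 - <<'E'
from h import *
st(); d=env.get_image("wrist"); save(d,"h3.png")
p=plan(.586,-.0631,.0855,91,.05,n=3)
E
```

```text
t 38.92 p [0.5849, -0.0524, 0.1396] head 91.17 F [-0.6, -1.2, -0.6] w 0.0592 q6 -17.8
[[0.0002, 0.0181, -0.0036], [0.0, 0.1, 0.1], 0.05],
[[0.0002, 0.0182, -0.0035], [0.0, 0.0, 0.0], 0.05],
[[0.0002, 0.0181, -0.0036], [0.1, 0.1, 0.1], 0.05],
```

View pics/h3.png

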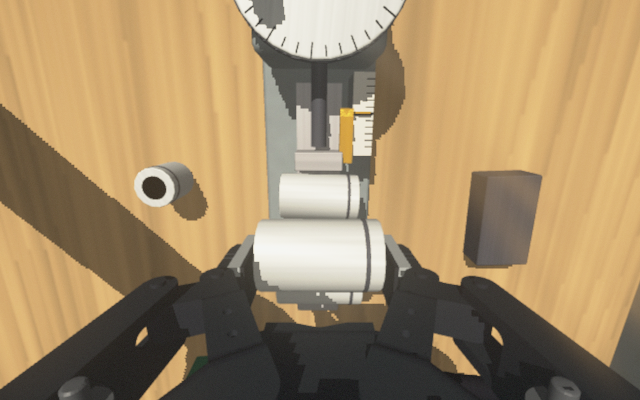

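Emit:
{"name": "carry_out", "arguments": {"plan": [[[0.0005, 0.012, -0.0105], [0, 0, 0], 0.05], [[0, 0.018, 0], [0, 0, 0], 0.05], [[0, 0.018, 0], [0, 0, 0], 0.05], [[0, 0.006, 0], [0, 0, 0], 0.05], [[0, 0, 0], [0, 0, 0], 0.05]]}}

```text
time_s: 39.6
position: [0.5853, -0.0635, 0.0842]
tool_rot: [[1.0, 0.001, -0.02], [0.02, -0.0, 1.0], [0.001, -1.0, -0.0]]
ft_force: [0.1, -0.3, -1.6]
grip_width: 0.0594
```

Emit:
{"name": "carry_out", "arguments": {"plan": [[[0, 0.0012, 0], [0, 0, 0], 0.05], [[0, 0.001, 0], [0, 0, 0], 0.05], [[0, 0, 0], [0, 0, 0], 0.05]]}}

```text
time_s: 39.98
position: [0.5857, -0.0635, 0.0829]
tool_rot: [[1.0, 0.002, -0.02], [0.02, -0.001, 1.0], [0.002, -1.0, -0.001]]
ft_force: [0.1, -1.1, 4.2]
grip_width: 0.0592
```

Emit:
{"name": "carry_out", "arguments": {"plan": [[[0, 0, 0], [0, 0, 0], 0.075], [[0, 0, 0], [0, 0, 0], 0.075], [[0, -0.03, 0], [0, 0, 0], 0.075], [[0, -0.05, -0.02], [0, 0, 0], 0.075], [[0, -0.04, -0.03], [0, 0, 0], 0.075], [[0, 0, 0], [0, 0, 0], 0.075]]}}

```text
time_s: 40.72
position: [0.5871, -0.1152, 0.2046]
tool_rot: [[1.0, 0.006, -0.018], [0.018, -0.003, 1.0], [0.006, -1.0, -0.003]]
ft_force: [1.0, 0.4, -0.9]
grip_width: 0.0748
```

```bash
python3 - <<'E'
from h import *
st(); T=toolT(); d=env.get_image("wrist"); save(d,"h4.png"); c=cam(d,T)
for o in env.outline_of("short1",d)[:8]:
    p=o["pixel"]; m=o["mask"]; print(round(o["conf"],2),np.round(p,1),np.round(back(c,p,.04),3),int(m.sum()))
s=env.get_image("scene"); save(s,"h4s.png",None,1.25)
E
```

```text
t 40.73 p [0.5871, -0.1152, 0.2046] head 91.01 F [1.0, 0.4, -0.9] w 0.0748 q6 -23.4
0.95 [113.6 182.3] [ 0.447 -0.046  0.04 ] 1333
```

View pics/h4.png

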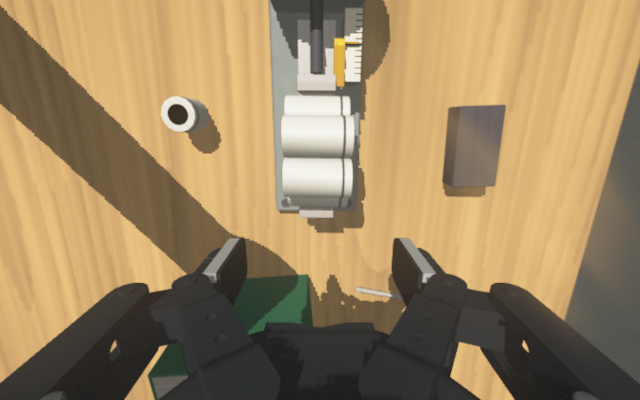

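View pics/h4s.png

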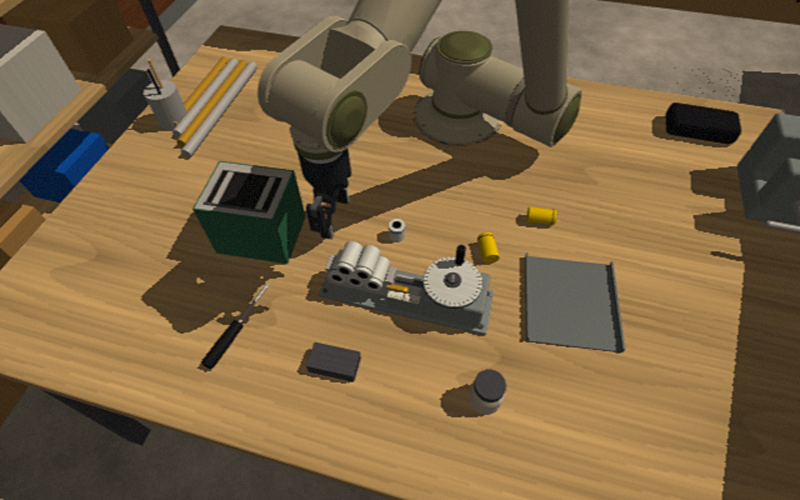

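```bash
python3 - <<'E'
from h import *
plan(.447,-.046,.13,5,.07)
E
```

```text
[[-0.0152, 0.0079, 0.0077], [0.0, 9.6, -0.0], 0.07],
[[-0.0163, 0.0078, 0.0051], [0.0, 9.5, -0.0], 0.07],
[[-0.0169, 0.0079, 0.0022], [0.0, 9.6, -0.0], 0.07],
[[-0.0171, 0.0079, -0.0005], [0.0, 9.6, -0.1], 0.07],
[[-0.0167, 0.0078, -0.0034], [0.0, 9.6, 0.0], 0.07],
[[-0.016, 0.0079, -0.0062], [0.0, 9.5, 0.0], 0.07],
[[-0.0147, 0.0078, -0.0086], [0.0, 9.6, 0.0], 0.07],
[[-0.0131, 0.0078, -0.0111], [0.0, 9.6, 0.0], 0.07],
[[-0.011, 0.0079, -0.013], [0.0, 9.5, -0.0], 0.07],
```

Emit:
{"name": "carry_out", "arguments": {"plan": [[[-0.0152, 0.002, 0.0077], [0, 9.6, 0], 0.07], [[-0.0163, 0.003, 0.005], [0, 9.6, 0], 0.07], [[-0.0169, 0.005, 0.0022], [0, 9.6, 0], 0.07], [[-0.0171, 0.008, -0.0005], [0, 9.6, 0], 0.07], [[-0.0167, 0.011, -0.0034], [0, 9.6, 0], 0.07], [[-0.016, 0.011, -0.006], [0, 9.6, 0], 0.07], [[-0.0147, 0.011, -0.0086], [0, 9.6, 0], 0.07], [[-0.013, 0.011, -0.011], [0, 9.6, 0], 0.07]]}}

```text
time_s: 41.88
position: [0.4621, -0.0526, 0.1382]
tool_rot: [[0.243, -0.002, 0.97], [-0.97, 0.001, 0.243], [-0.002, -1.0, -0.002]]
ft_force: [0.8, 0.3, 0.6]
grip_width: 0.07
```

Emit:
{"name": "carry_out", "arguments": {"plan": [[[-0.011, 0.008, -0.013], [0, 9.5, 0], 0.07], [[0, 0, 0], [0, 0, 0], 0.07], [[0, 0, 0], [0, 0, 0], 0.07]]}}

```text
time_s: 42.25
position: [0.4485, -0.0463, 0.1316]
tool_rot: [[0.088, 0.0, 0.996], [-0.996, -0.0, 0.088], [0.0, -1.0, 0.0]]
ft_force: [-0.9, 0.5, 0.3]
grip_width: 0.0701
```

```bash
python3 - <<'E'
from h import *
st(); T=toolT(); d=env.get_image("wrist"); save(d,"i1.png"); c=cam(d,T)
for o in env.outline_of("short1",d)[:8]:
    p=o["pixel"]; m=o["mask"]; print(round(o["conf"],2),np.round(p,1),np.round(back(c,p,.04),3),int(m.sum()))
E
```

```text
t 42.25 p [0.4485, -0.0463, 0.1316] head 5.03 F [-0.9, 0.5, 0.3] w 0.0701 q6 64.0
0.6 [204.1 317.5] [ 0.447 -0.046  0.04 ] 1494
```

View pics/i1.png

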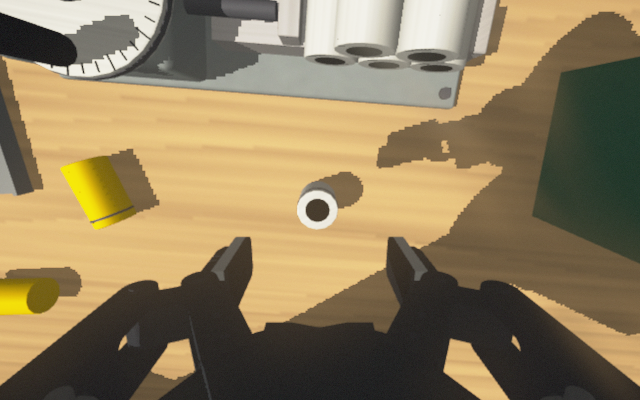

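Emit:
{"name": "carry_out", "arguments": {"plan": [[[0, 0.04, -0.004], [0, 0, 0], 0.07], [[0, 0.045, 0], [0, 0, 0], 0.07], [[0, 0.03, 0], [0, 0, 0], 0.07], [[0, 0.01, 0], [0, 0, 0], 0.07], [[0, 0, 0], [0, 0, 0], 0.07], [[0, 0, 0], [0, 0, 0], 0.02], [[0, 0, 0], [0, 0, 0], 0.02], [[0, 0, 0], [0, 0, 0], 0.02]], "force": 50}}

```text
time_s: 43.35
position: [0.4445, -0.0468, 0.0078]
tool_rot: [[0.084, 0.002, 0.996], [-0.996, -0.001, 0.084], [0.001, -1.0, 0.002]]
ft_force: [-0.7, 0.0, 7.6]
grip_width: 0.0346
```

```bash
python3 - <<'E'
from h import *
st(); T=toolT(); d=env.get_image("wrist"); save(d,"i2.png"); c=cam(d,T)
E
```

```text
t 43.35 p [0.4445, -0.0468, 0.0078] head 4.84 F [-0.7, 0.0, 7.6] w 0.0346 q6 63.9
```

View pics/i2.png

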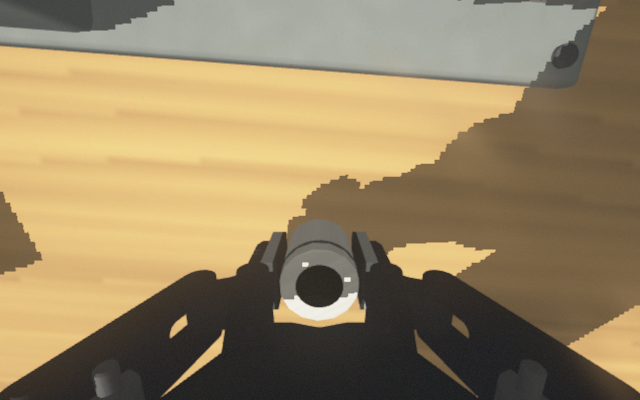

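```bash
python3 - <<'E'
from h import *
s=env.observe(); p=(np.array(s["position"]),np.array(s["tool_rot"]))
p=plan(.445,-.05,.12,5,.02,start=p,n=2)
p=plan(.44,-.335,.33,5,.02,start=p)
E
```

```text
[[0.0017, -0.0561, 0.0002], [-0.1, -0.1, 0.0], 0.02],
[[0.0016, -0.0561, 0.0001], [-0.0, -0.1, 0.1], 0.02],
[[0.0405, -0.03, -0.0043], [-0.0, 0.0, -0.0], 0.02],
[[0.0404, -0.0301, -0.0042], [-0.0, 0.0, -0.0], 0.02],
[[0.0405, -0.03, -0.0043], [-0.0, 0.0, -0.0], 0.02],
[[0.0405, -0.0301, -0.0043], [-0.0, 0.0, -0.0], 0.02],
[[0.0405, -0.03, -0.0043], [-0.0, 0.0, -0.0], 0.02],
[[0.0404, -0.03, -0.0042], [-0.0, 0.0, -0.0], 0.02],
[[0.0405, -0.0301, -0.0043], [-0.0, 0.0, -0.0], 0.02],
```

Emit:
{"name": "carry_out", "arguments": {"plan": [[[0, -0.05, 0], [0, 0, 0], 0.02], [[0, -0.06, 0], [0, 0, 0], 0.02], [[0.0405, -0.04, -0.0043], [0, 0, 0], 0.02], [[0.0405, -0.04, -0.0043], [0, 0, 0], 0.02], [[0.0405, -0.04, -0.0043], [0, 0, 0], 0.02], [[0.0405, -0.04, -0.0043], [0, 0, 0], 0.02], [[0.0405, -0.03, -0.0043], [0, 0, 0], 0.02], [[0.0405, -0.02, -0.0043], [0, 0, 0], 0.02]]}}

```text
time_s: 44.4
position: [0.4383, -0.292, 0.3288]
tool_rot: [[0.084, 0.002, 0.996], [-0.996, -0.002, 0.084], [0.002, -1.0, 0.002]]
ft_force: [0.3, -0.4, -1.1]
grip_width: 0.0346
```

Emit:
{"name": "carry_out", "arguments": {"plan": [[[0.0405, 0, -0.0043], [0, 0, 0], 0.02], [[0, 0, 0], [0, 0, 0], 0.02], [[0, 0, 0], [0, 0, 0], 0.02]]}}

```text
time_s: 44.78
position: [0.4377, -0.331, 0.3268]
tool_rot: [[0.084, 0.0, 0.996], [-0.996, 0.0, 0.084], [-0.0, -1.0, 0.0]]
ft_force: [-0.1, 0.3, -2.0]
grip_width: 0.0347
```

```bash
python3 - <<'E'
from h import *
st(); T=toolT(); d=env.get_image("wrist"); save(d,"j1.png",None,1.25); np.savez("j1.npz",T=T,**d); c=cam(d,T)
for n in("slot","flap_hinge","flap","bin"):
  for o in env.outline_of(n,d)[:3]:
    p=o["pixel"]; m=o["mask"]; r,cc=np.where(m); print(n,round(o["conf"],2),np.round(p,1),np.round(back(c,p,.15),3),int(m.sum()),r.min(),r.max(),cc.min(),cc.max())
E
```

```text
t 44.77 p [0.4377, -0.331, 0.3268] head 4.83 F [-0.1, 0.3, -2.0] w 0.0347 q6 35.7
slot 0.95 [104.7 333.7] [ 0.522 -0.341  0.15 ] 20579 40 174 253 415
slot 0.31 [272.8 316.8] [ 0.322 -0.339  0.15 ] 6250 220 320 279 358
flap_hinge 0.67 [106.1 332.5] [ 0.521 -0.339  0.15 ] 10492 63 151 272 394
flap 0.93 [107.4 333.5] [ 0.52  -0.341  0.15 ] 10460 63 151 272 395
bin 0.88 [103.4 336.6] [ 0.524 -0.344  0.15 ] 20273 40 173 253 414
bin 0.57 [108.  335.2] [ 0.519 -0.343  0.15 ] 10376 63 152 272 395
```

View pics/j1.png

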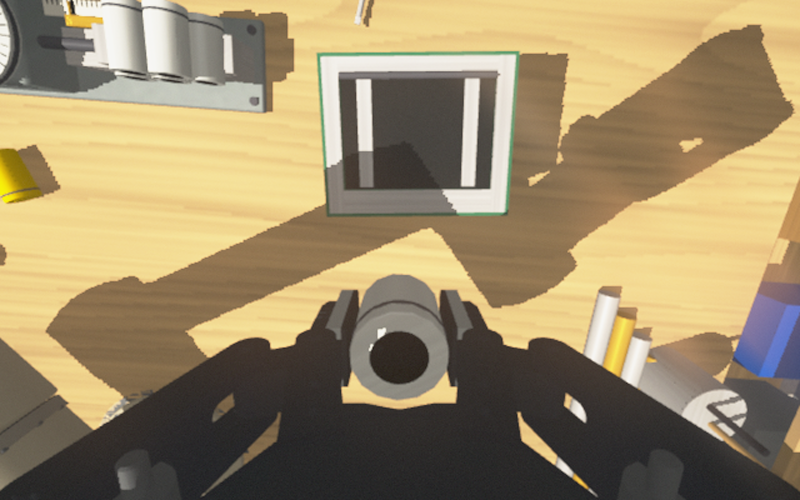

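```bash
python3 - <<'E'
from h import *
d=dict(np.load("j1.npz")); c=cam({k:(d[k] if d[k].ndim else float(d[k])) for k in d if k!="T"},d["T"])
P=[back(c,(r/1.25,cc/1.25),.15) for r,cc in [(72,339),(72,497),(189,491),(189,342),(54,319),(52,517),(214,506),(215,328)]]
print(np.round(P,4)); print(np.mean(P[:4],0),np.mean(P[4:],0))
for i,j in((0,1),(3,2),(4,5),(7,6)): v=P[j]-P[i]; print(np.degrees(np.arctan2(v[0],-v[1])),np.linalg.norm(v))
for i,j in((3,0),(2,1),(7,4),(6,5)): v=P[j]-P[i]; print(np.degrees(np.arctan2(v[1],v[0])),np.linalg.norm(v))
E
```

```text
[[ 0.5626 -0.2725  0.15  ]
 [ 0.5735 -0.4013  0.15  ]
 [ 0.4791 -0.4109  0.15  ]
 [ 0.4679 -0.279   0.15  ]
 [ 0.5745 -0.2559  0.15  ]
 [ 0.5895 -0.4151  0.15  ]
 [ 0.458  -0.4278  0.15  ]
 [ 0.4435 -0.2674  0.15  ]]
[ 0.52076865 -0.34090113  0.15      ] [ 0.51636812 -0.34152581  0.15      ]
4.868155296471418 0.12923877551331284
4.828658234941604 0.13234123029062908
5.395850255424445 0.15989036397043743
5.144424892809589 0.16110535662997896
3.920866138891305 0.09486638365664174
5.793813723037793 0.09495704005750899
5.013424700255753 0.13145173502915675
5.541548827020127 0.1321561945584659
```

```bash
python3 - <<'E'
from h import *
p=plan(.5245,-.3408,.19,5,.02)
E
```

```text
[[0.0058, 0.0457, 0.0284], [-0.0, -0.0, 0.0], 0.02],
[[0.0057, 0.0456, 0.0285], [-0.0, -0.1, 0.0], 0.02],
[[0.0058, 0.0457, 0.0284], [-0.0, -0.0, 0.0], 0.02],
```

Emit:
{"name": "carry_out", "arguments": {"plan": [[[0.0058, 0.0457, 0.0284], [0, 0, 0], 0.02], [[0.0058, 0.0457, 0.0284], [0, 0, 0], 0.02], [[0.0058, 0.0457, 0.0284], [0, 0, 0], 0.02], [[0, 0, 0], [0, 0, 0], 0.02], [[0, 0, 0], [0, 0, 0], 0.02]]}}

```text
time_s: 45.65
position: [0.5243, -0.3419, 0.1909]
tool_rot: [[0.085, 0.001, 0.996], [-0.996, -0.001, 0.085], [0.001, -1.0, 0.001]]
ft_force: [-0.2, -0.2, -0.4]
grip_width: 0.0347
```

```bash
python3 - <<'E'
from h import *
st(); T=toolT(); d=env.get_image("wrist"); save(d,"j2.png")
E
```

```text
t 45.65 p [0.5243, -0.3419, 0.1909] head 4.85 F [-0.2, -0.2, -0.4] w 0.0347 q6 41.2
```

View pics/j2.png

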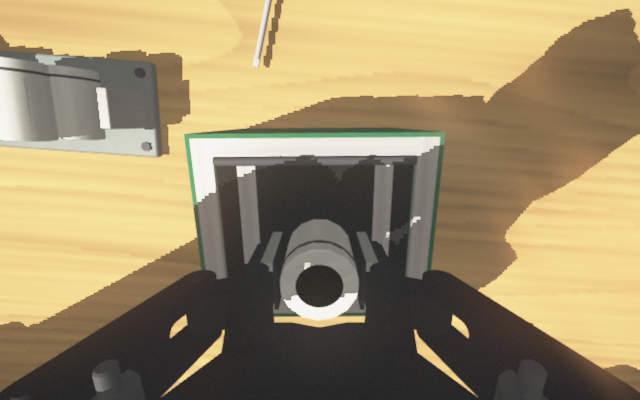

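Emit:
{"name": "carry_out", "arguments": {"plan": [[[0, 0.025, 0], [0, 0, 0], 0.02], [[0, 0.015, 0], [0, 0, 0], 0.02], [[0, 0.015, 0], [0, 0, 0], 0.02], [[0, 0.015, 0], [0, 0, 0], 0.02]], "force": 60}}

```text
time_s: 46.2
position: [0.5246, -0.3428, 0.1217]
tool_rot: [[0.084, 0.003, 0.996], [-0.996, -0.004, 0.084], [0.004, -1.0, 0.003]]
ft_force: [-3.0, -0.7, 7.6]
grip_width: 0.035
```

Emit:
{"name": "carry_out", "arguments": {"plan": [[[0, 0.012, 0], [0, 0, 0], 0.02], [[0, 0.01, 0], [0, 0, 0], 0.02], [[0, 0.006, 0], [0, 0, 0], 0.02], [[0, 0, 0], [0, 0, 0], 0.02]]}}

```text
time_s: 46.7
position: [0.5234, -0.3417, 0.0909]
tool_rot: [[0.084, -0.002, 0.996], [-0.996, 0.001, 0.084], [-0.001, -1.0, -0.002]]
ft_force: [-5.1, 0.2, -0.7]
grip_width: 0.0348
```

```bash
python3 - <<'E'
from h import *
st(); T=toolT(); d=env.get_image("wrist"); save(d,"j3.png")
E
```

```text
t 46.7 p [0.5234, -0.3417, 0.0909] head 4.82 F [-5.1, 0.2, -0.7] w 0.0348 q6 41.2
```

View pics/j3.png

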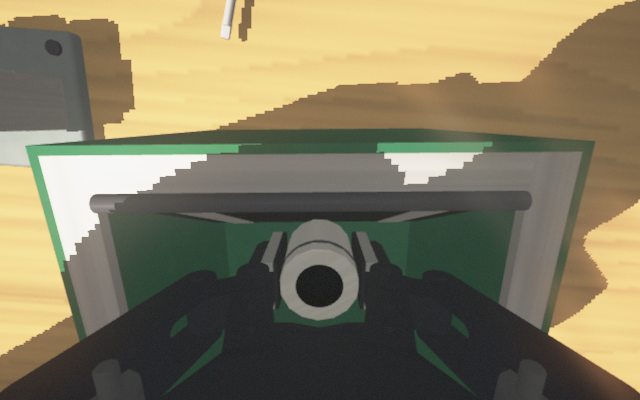

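Emit:
{"name": "carry_out", "arguments": {"plan": [[[0, 0, 0], [0, 0, 0], 0.062], [[0, 0, 0], [0, 0, 0], 0.062], [[0, 0, 0], [0, 0, 0], 0.062], [[0, 0, 0], [0, 0, 0], 0.062]]}}

```text
time_s: 47.25
position: [0.524, -0.342, 0.0918]
tool_rot: [[0.084, -0.0, 0.996], [-0.996, -0.0, 0.084], [0.0, -1.0, -0.0]]
ft_force: [-5.7, -2.0, 0.6]
grip_width: 0.0618
```

```bash
python3 - <<'E'
from h import *
st(); T=toolT(); d=env.get_image("wrist"); save(d,"j4.png")
E
```

```text
t 47.25 p [0.524, -0.342, 0.0918] head 4.83 F [-5.7, -2.0, 0.6] w 0.0618 q6 41.2
```

View pics/j4.png

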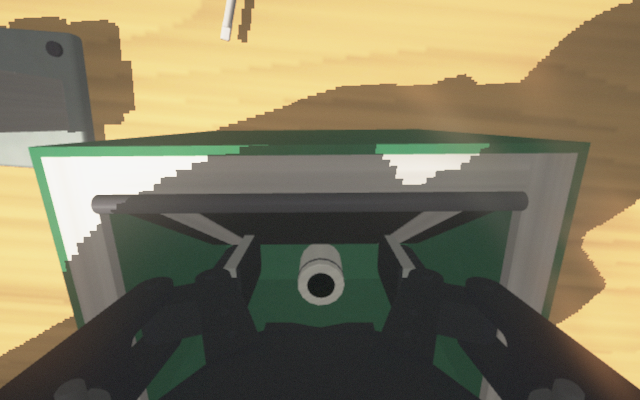

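Emit:
{"name": "carry_out", "arguments": {"plan": [[[0, -0.03, 0], [0, 0, 0], 0.062], [[0, -0.03, 0], [0, 0, 0], 0.062], [[0, -0.03, 0], [0, 0, 0], 0.062], [[0, -0.05, -0.02], [0, 0, 0], 0.062], [[0, -0.05, -0.05], [0, 0, 0], 0.062], [[0, -0.02, -0.02], [0, 0, 0], 0.062], [[0, 0, 0], [0, 0, 0], 0.062], [[0, 0, 0], [0, 0, 0], 0.062]]}}

```text
time_s: 48.3
position: [0.4409, -0.3486, 0.2941]
tool_rot: [[0.085, -0.001, 0.996], [-0.996, 0.002, 0.085], [-0.002, -1.0, -0.001]]
ft_force: [-0.3, -0.2, -0.2]
grip_width: 0.0621
```

```bash
python3 - <<'E'
from h import *
st(); d=env.get_image("wrist"); save(d,"k1.png"); s=env.get_image("scene"); save(s,"k1s.png",(110,290,140,420),2.8); t=env.get_image("top"); save(t,"k1t.png")
for im in (s,t,d):
    c=cam(im,toolT())
    print([(round(o["conf"],2),np.round(o["pixel"],0).tolist(),int(o["mask"].sum())) for o in env.outline_of("short1",im)[:5]])
E
```

```text
t 48.3 p [0.4409, -0.3486, 0.2941] head 4.85 F [-0.3, -0.2, -0.2] w 0.0621 q6 34.7
[(0.57, [227.0, 362.0], 1544), (0.16, [152.0, 196.0], 1275)]
[(0.42, [207.0, 442.0], 3184)]
[]
```

View pics/k1.png

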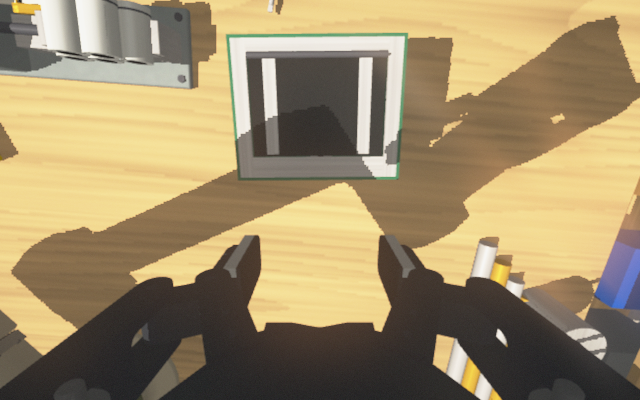

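View pics/k1s.png

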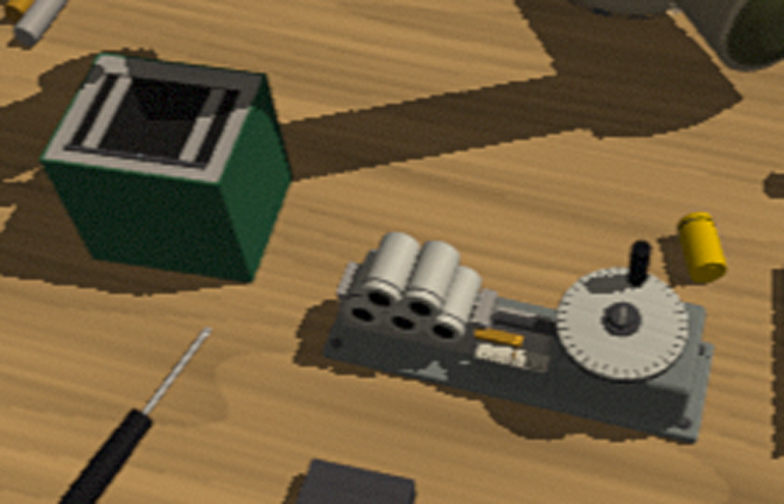

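View pics/k1t.png

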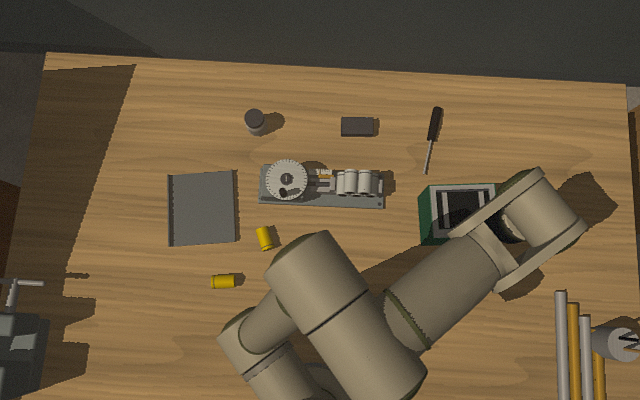

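```bash
python3 - <<'E'
from h import *
plan(.585,-.0188,.24,90,.085)
E
```

```text
[[-0.0352, 0.0061, 0.0191], [-0.0, -9.5, -0.0], 0.085],
[[-0.0315, 0.0062, 0.0246], [-0.0, -9.4, -0.0], 0.085],
[[-0.0271, 0.0061, 0.0295], [-0.0, -9.5, -0.0], 0.085],
[[-0.0219, 0.0061, 0.0335], [-0.0, -9.4, -0.0], 0.085],
[[-0.0161, 0.0062, 0.0366], [-0.0, -9.5, -0.0], 0.085],
[[-0.0098, 0.0061, 0.0388], [-0.0, -9.5, -0.0], 0.085],
[[-0.0033, 0.0062, 0.0398], [-0.0, -9.4, -0.0], 0.085],
[[0.0033, 0.0061, 0.0399], [-0.0, -9.5, -0.0], 0.085],
[[0.0098, 0.0061, 0.0388], [-0.1, -9.4, -0.0], 0.085],
```

Emit:
{"name": "carry_out", "arguments": {"plan": [[[-0.0352, 0.006, 0.0191], [0, -9.5, 0], 0.085], [[-0.0315, 0.006, 0.0246], [0, -9.5, 0], 0.085], [[-0.0271, 0.006, 0.0295], [0, -9.5, 0], 0.085], [[-0.022, 0.006, 0.0335], [0, -9.4, 0], 0.085], [[-0.016, 0.006, 0.0366], [0, -9.5, 0], 0.085], [[-0.0098, 0.006, 0.0388], [0, -9.5, 0], 0.085], [[-0.0033, 0.006, 0.04], [0, -9.4, 0], 0.085], [[0.0033, 0.006, 0.04], [0, -9.5, 0], 0.085]]}}

```text
time_s: 49.6
position: [0.5691, -0.0539, 0.2473]
tool_rot: [[0.988, -0.0, 0.157], [-0.157, 0.0, 0.988], [-0.0, -1.0, 0.0]]
ft_force: [1.5, -0.9, -0.3]
grip_width: 0.085
```

Emit:
{"name": "carry_out", "arguments": {"plan": [[[0.0098, 0.006, 0.0388], [0, -9.4, 0], 0.085], [[0, 0, 0], [0, 0, 0], 0.085], [[0, 0, 0], [0, 0, 0], 0.085]]}}

```text
time_s: 49.98
position: [0.5845, -0.0189, 0.2416]
tool_rot: [[1.0, -0.0, 0.001], [-0.001, -0.0, 1.0], [-0.0, -1.0, -0.0]]
ft_force: [1.4, -0.5, -0.1]
grip_width: 0.0847
```

```bash
python3 - <<'E'
from h import *
st(); T=toolT(); d=env.get_image("wrist"); save(d,"l1.png"); c=cam(d,T)
p=proj(c,[.6185,.0186,.055]).astype(int); save(d,"l2.png",(max(0,p[0]-35),p[0]+35,p[1]-45,p[1]+45),8)
E
```

```text
t 49.98 p [0.5845, -0.0189, 0.2416] head 89.95 F [1.4, -0.5, -0.1] w 0.0847 q6 -13.4
```

View pics/l1.png

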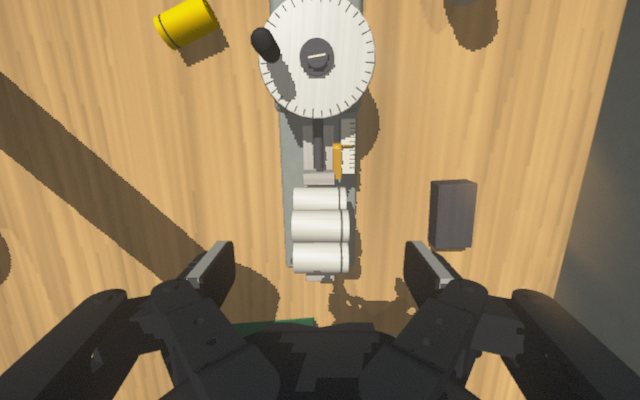

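View pics/l2.png

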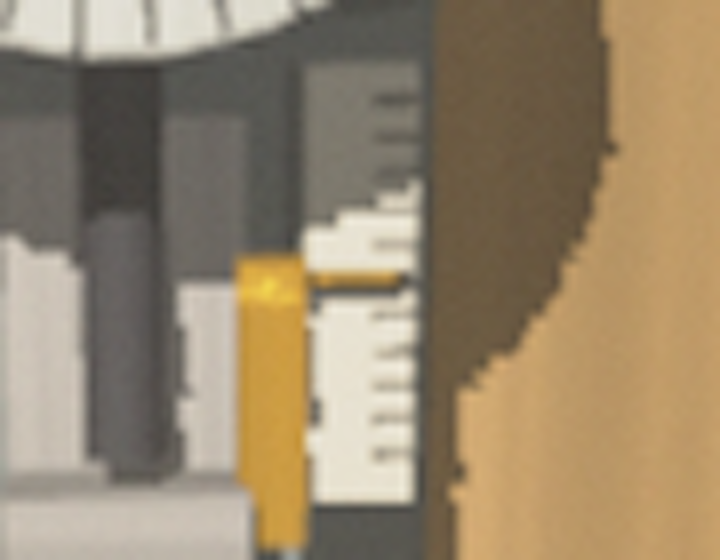

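```bash
python3 - <<'E'
from h import *
env.close_job(); st()
E
```

```text
the job is handed in; nothing more can be done
the job is handed in; nothing more can be done
```

The job is finished and handed in at about 50 s of the 210 s; the interface gave no verdict.

- **Fence:** I wound it out from about -18 mm to about +8 to +10 mm past the mark, then back in, so the last movement was inwards. The last close-up shows the pointer on the thick mark, within about 1 mm. I could not read the backlash directly; I infer it is taken up from that last inward turn of about 2.1 rad, and the wheel looked unmoved afterwards.
- **Barrels:** Five long barrels were there. Three lie side by side on the bed and two are saddled in the gaps above, all along the rack's x. The last pictures show the pyramid still standing.
- **Reject:** I saw only one short barrel. I pushed the flap down with it held and let go with the flap open. The picture shows it standing on the floor of the box, and the flap was closed again afterwards.
- **Left alone:** I did not touch the jar, screwdriver, steel block or the two yellow look-alikes. The arm was clear of everything at hand-in.

One check was inconclusive. After the drop, the network still reported a "short" in the scene view (0.57) and the top view (0.42). Its blobs were much larger than a short barrel and lay off the bench in front of the rack, where the pictures show no other short, so I took them as false.

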